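# Shut up the stall's display case with the hook pole

## Robot

A 6-joint arm with a two-finger parallel gripper is mounted at the origin on the work surface. World frame = base frame: x ahead of the robot, y to its left, z up, the work surface at z = 0. Lengths are in mm, angles in rad, forces in N, time in s.
With the tool pointing down it reaches from about 350 to 775 mm from the base axis. Payload 7.3 kg.
Tool frame: the origin (TCP) lies at the very end of the fingers, on their centre line; the grasp point (between the pads) lies bot.grip_point_offset behind it (bot.grip_point_offset is the distance from the TCP to the grasp point, in mm); z points along the fingers, y is the line along which they close (so a half turn about z gives the same grasp; the last joint's range is limited). The gripper opens to 92 mm and grips with 3 to 60 N. Pads are 19 mm wide; open, the fingers measure 130 mm over their backs; the gripper's body (75 mm by 190 mm) begins 47 mm behind the grasp point.
Start: joints at [-1.286, 0.342, 1.524, -0, 1.275, -0.146], TCP at [219.263, -477.044, 197.741] pointing down, gripper open.
Joint ranges: [-2.53, 2.53], [-0.77, 2.02], [0.04, 2.7], [-1, 4.14], [0.28, 2.66], [-3.11, 3.11]. Speed limits (rad/s): [2.57, 2.57, 3.14, 3.14, 3.14, 3.14].

## Interface

Orientations are given as [roll, pitch, yaw] about the fixed x, y, z axes, in that order (R = Rz(yaw) Ry(pitch) Rx(roll)).
In Python, from plant import bot gives the robot as it stands. The module is installed in compiled form; this text tells all that it offers.
- The arm moves only by the tool carry_out, never from a script. Its argument "plan" is a list of rows, each an object of numbers: "tx", "ty", "tz": the shift along the world's x, y, z in mm; "rx", "ry", "rz": the turn, a rotation vector about the world's x, y, z in rad. A call has 1 to 12 rows; each row shifts and turns the commanded pose from where the row before left it; what a row does not reach is not made up. A row lasts 1/10 s, in which the tool goes at most 50 mm and 8.59 degrees, less where a joint would pass 70% of its speed; a pose out of reach is approached as far as the arm can. A call with a gripper value outside its range is refused whole. "gripper" is the closure, from 0 (fully open) to 1 (shut), set as the call begins (left out, the last holds). The fingers move at their own pace and stop on an object; the grip force is fixed at half the most. Time passes only in rows, so rows that do not move let the fingers close. It gives the time, the measured TCP pose, the force, the opening and the grip force at its end, in the units of the state.
- bot.get_obs(): the state, without advancing time (a new reading comes with each control period).
- bot.capture(name): name is "side" or "top" or "wrist"; returns the picture (480x640x3 uint8, red, green, blue); there is no depth.
- bot.camera_model(name): a dict with "camera_matrix" (3x3 intrinsics, pixels), "R" (3x3) and "t" (3): a world point X has camera coordinates R X + t. Camera axes: x right, y down, z forward; pixel columns grow to the right and rows downward; lengths in mm; the calibration is good to about 2 mm. A picture is of the moment at which its call begins: read the wrist's pose just before it. camera_model takes no time and is no camera call; for the wrist camera it gives the pose at the moment of the call.
- bot.close_job(): hands the job in; it is judged then, once.
The state is a dict: "time": time; "joint_positions": joint angles; "dq": joint speeds; "tau": joint torques, N m; "tool_pos": TCP position; "tcp_rot": TCP orientation; "contact_force": force on the tool from outside, world axes, zero at the start; "moment": the same for the moment, N m; "grip_width": finger opening in mm; "finger_force": force on a finger pad.
Only numpy, scipy, OpenCV 4.12 (cv2) and the standard library are available. Lean on these libraries where they do the work, as an engineer would, in place of code of your own. Each camera call takes 0.05 s, during which the arm holds its last target. There are 200 camera calls.

## Task

The fair is closing: pack away the collectables lying on the table (some of: model car, tin, mouth organ, hand bell) by standing each the right way up on the floor of the display case, side by side. Then take the hook pole from its rack, hook it into the ring of the raised glass lid and pull the lid gently down until it is fully shut, never touching the lid with the gripper or arm itself. With the lid shut, swing the lock lever to the notch in its quadrant, put the pole back in its rack the way it lay (before or after the lever), and leave the bottle and the mug where they are.

Things in the scene. Friction and masses are not known exactly. Their poses are not given: they have to be found in the camera images.
- case: Fixed open-topped dark wooden display case, 320 (x) x 230 (y) x 55 mm tall, walls 10 mm thick, felt floor 10 mm above the table. Origin: centre of its underside; z up. Its lid is hinged along the +y top edge and a lock box (85 x 80 x 55 mm) stands against its -y wall, centred at (-100, -155) mm. It stands turned by up to 0.1 rad.
- lid (a joint): Angle of the case's lid (320 x 230 x 12 mm wooden frame with glass), rad: 0 = fully shut, lying flat on the case; about 1.6 to 1.8 = standing up and leaning slightly back to +y. A friction hinge (about 0.4 N m) holds it wherever it is left; moving the ring takes 1 to 5 N.
- lid_hinge (a point): Point on the lid's hinge line straight behind the ring, 62 mm above the table, at (50, 115) mm in the case frame. The hinge line runs along the case's x axis. The ring point moves about it at a radius of 277 mm in the case's y-z plane: at lid angle q it lies 277 cos(q) mm to -y of it and 277 sin(q) mm above it.
- ring (a point): Centre of the wire at the outermost point of the brass ring on the lid's free edge. The ring lies in the plane of the lid, of wire 8 mm thick, 42 mm inner diameter, its centre 25 mm from this point towards the hinge. The ring's clear hole begins just behind this wire.
- pole: Hook pole, 265 mm long, 160 g. Origin on its axis at the middle of the place to grip: a wooden handle 20 x 20 mm square from x = -90 to +50 mm; then a steel rod 10 mm thick along +x to x = 170 mm, where a prong 10 mm thick bends straight down (-z) and ends 40 mm below the axis.
- hook (a point): Crook of the pole's hook, at (161, 0, -9) mm in the pole's frame: where the centre of the ring's wire sits when it is hooked, below the rod and on the handle's side of the prong.
- rack: Fixed plywood pole rack, two forks on a base 200 x 70 mm. Origin: centre between forks on the table (underside). The pole lies in it with its axis along the rack's x, hook to +x and prong down, its origin 100 mm above the rack's origin. The rear fork (x = -70 mm) is 28 mm wide for the handle, the front fork (x = +90 mm) 18 mm wide for the rod; each fork is 20 mm long and flares open, up to about 40 mm above where the pole's underside rests.
- lever (a joint): Angle of the lock lever about its upright pivot, rad, 0 to 1.7: at 0 the arm points to the case's -y; it grows anticlockwise seen from above, towards the case's +x. Starts near 0. Moderate friction (about 2 N at the knob); it stays where it is left.
- pivot (a point): Point on the lever's pivot axis, 102 mm above the table (height of the middle of the knob's grip).
- knob (a point): Middle of the grip of the lever's upright round black knob, 22 mm in diameter, top 127 mm and foot 72 mm above the table, 75 mm from the pivot axis.
- notch (a point): Where point knob comes to lie when the lever is in its notch: at the same height, straight over the gap in the rim of the steel quadrant plate that lies under the lever; the gap is flanked by two long teeth. It lies somewhere between lever angles of about 0.5 and 1.1.
- car: Loose die-cast model car, 100 (x) x 44 (y) x 39 mm tall, body 42 mm wide up to 26 mm, cabin 36 mm wide above; 200 g. Origin: centre of its underside, z up.
- tin: Loose flat metal tin with lid, 99 (x) x 59 (y) x 38 mm tall, 150 g. Origin: centre of its underside, z up.
- organ: Loose mouth organ (harmonica), 116 (x) x 30 (y) x 30 mm tall, 120 g. Origin: centre of its underside, z up.
- bell: Loose round brass hand bell, 42 mm tall, foot 58 mm in diameter tapering to 36 mm at 22 mm height and 34 mm at 37 mm, 220 g. Origin: centre of its underside, z up.
- bottle: Bystander: loose amber glass bottle, 62 mm in diameter, 190 mm tall. Origin: centre of its underside.
- mug: Bystander: loose white mug, 80 mm in diameter, 90 mm tall. Origin: centre of its underside.
Mind the look-alikes: they are no part of the job. Leave any yellow look-alike of the organ alone. Leave any yellow look-alike of the car alone.

How it is judged (in metres and radians):
On the way, in this order (a step that is already met when the one before it is completed fails the run):
1. every collectable stands the right way up in the case (x of car in the frame of case between -0.15 and 0.15 m and y of car in the frame of case between -0.105 and 0.105 m and z of car in the frame of case between 0 and 0.02 m and angle between each of car, tin, organ, bell's own z axis and vertical below 0.2 rad and linear speed of each of car, tin, organ, bell below 0.05 m/s and x of tin in the frame of case between -0.15 and 0.15 m and y of tin in the frame of case between -0.105 and 0.105 m and z of tin in the frame of case between 0 and 0.02 m and x of organ in the frame of case between -0.15 and 0.15 m and y of organ in the frame of case between -0.105 and 0.105 m and z of organ in the frame of case between 0 and 0.02 m and x of bell in the frame of case between -0.15 and 0.15 m and y of bell in the frame of case between -0.105 and 0.105 m and z of bell in the frame of case between 0 and 0.02 m), for 0.2 s.
2. the pole's hook is in the ring of the raised lid (distance between hook and ring below 0.02 m and value of joint lid above 1.2 rad), for 0.1 s.
3. the lid is shut (value of joint lid below 0.04 rad), for 0.2 s.
4. the lever is in its notch (horizontal distance between knob and notch below 0.008 m and contact force between the fingers and case below 0.3 N), for 0.2 s.
At the end, for the whole second after the job is handed in: Every collectable present is in the case, on its floor, right way up (0.2 rad); lid within 0.04 rad of shut; lever released with knob within 8 mm of the notch point; pole at rest in the rack forks, hook end as before, prong down, within 20 mm along and 12 mm across (all of step 1 and all of step 4 and value of joint lid below 0.04 rad and x of pole in the frame of rack between -0.02 and 0.02 m and y of pole in the frame of rack between -0.012 and 0.012 m and z of pole in the frame of rack between 0.09 and 0.11 m and angle between pole's own z axis and vertical below 0.15 rad and linear speed of pole below 0.03 m/s); the robot touches nothing.
It fails at once if the gripper or the arm touches the lid or its ring (more than 2 N) (contact force between any of the fingers, the arm and lid above 2 N).
It fails at once if the lid is slammed (faster than 2 rad/s) (velocity of joint lid below -2 rad/s).
It fails at once if a bystander is pushed more than 40 mm or tipped over (distance of any of bottle, mug from where it was at the start of the episode above 0.04 m or angle between any of bottle, mug's own z axis and vertical above 0.5 rad).
Of car, tin, organ, bell only 2 to 4 are there at a start; the rules pass over those that are not, and their reading is None.
At some moment in a run one of car, tin, organ, bell may be knocked a few centimetres aside while the robot is not near it.
It also fails if it takes over 210 s, if anything falls off the work surface, if the arm or the gripper's body presses on something with over 40 N, if the wrist force passes 120 N, or if a joint passes its speed limit or range.

## Working session

There is one attempt and no reset: what is moved stays moved. The work goes in short steps, Python scripts to look and compute and a tool call to move; the robot and the scene stay as the last step left them, time stands still between calls to the robot, and variables do not carry over. Pictures are saved under pics/ and viewed, at most 14 in all, crops included, and the job is handed in when it is done.

Besides the shell and the picture viewer there is one more tool, called after "Emit:" as name(argument=value, ...) on one line, values as JSON. carry_out: Moves the arm, as the interface text tells. Its arguments: {"type":"object","properties":{"plan":{"type":"array"},"gripper":{"type":"number"}},"required":["plan"]}

```bash
mkdir -p pics
cat > h.py <<'E'
import numpy as np, cv2
from plant import bot
def cap(n,f):
    m=bot.camera_model(n); im=bot.capture(n); cv2.imwrite('pics/'+f,im[:,:,::-1]); return im,m
def ray(m,u,v,z):
    K,R,t=[np.array(m[k],float) for k in('camera_matrix','R','t')]
    d=R.T@np.linalg.inv(K)@[u,v,1]; c=-R.T@t
    return (c+d*(z-c[2])/d[2]).round(1)
def proj(m,X):
    K,R,t=[np.array(m[k],float) for k in('camera_matrix','R','t')]
    p=K@(R@np.array(X,float)+t); return (p[:2]/p[2]).round(1)
E
python3 - <<'E'
from h import *
import pickle
for n in('top','side'):
    im,m=cap(n,n+'0.png'); pickle.dump(m,open(n+'.pkl','wb')); print(n,m)
print(bot.get_obs(),bot.grip_point_offset)
E
```

```text
top {'camera_matrix': array([[481.42396192,   0.        , 321.586426  ],
       [  0.        , 481.42396192, 238.01221605],
       [  0.        ,   0.        ,   1.        ]]), 'R': array([[ 1.20126324e-01, -9.92758173e-01, -9.36282438e-04],
       [-9.68684355e-01, -1.17006790e-01, -2.18997789e-01],
       [ 2.17302293e-01,  2.72143615e-02, -9.75724906e-01]]), 't': array([-97.28488025, 552.48282193, 976.43588797])}
side {'camera_matrix': array([[433.36341654,   0.        , 319.59545335],
       [  0.        , 433.36341654, 235.0807565 ],
       [  0.        ,   0.        ,   1.        ]]), 'R': array([[-0.91267526, -0.40827656,  0.01827874],
       [-0.29618281,  0.62995472, -0.71793649],
       [ 0.28160186, -0.66065672, -0.69586859]]), 't': array([475.01914596, 270.9135794 , 742.12975214])}
{'time': 0.1, 'joint_positions': array([-1.28598499e+00,  3.42693226e-01,  1.52490851e+00, -1.14923298e-05,
        1.27542709e+00, -1.46016793e-01]), 'dq': array([-0.00020154, -0.00112588, -0.00422764,  0.00049771,  0.00036615,
       -0.00064136]), 'tau': array([ 2.00236376e-03, -4.32003558e+01, -2.44694799e+01,  7.20082107e-02,
        5.26959740e-02, -4.86080432e-05]), 'tool_pos': array([ 219.14525885, -476.62629468,  197.09818014]), 'tcp_rot': array([-3.14017017e+00, -1.98087155e-04,  4.30831343e-01]), 'contact_force': array([ 0.37115225, -0.47786154,  0.05972338]), 'moment': array([-0.02693557, -0.00887565,  0.01369052]), 'finger_force': 0.0, 'grip_width': 91.42459687054816} 18.8
```

View pics/top0.png

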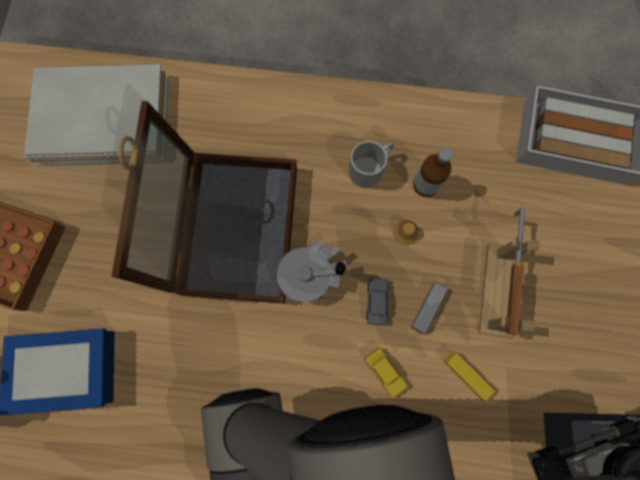

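View pics/side0.png

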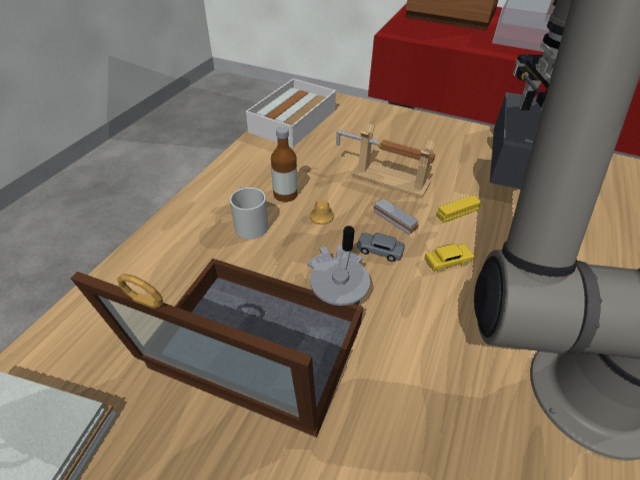

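The top view shows the case at about (235,228) and the lid raised at its left with the ring at (127,151). The lever knob is at (340,268), the bell at (406,231), the grey car at (377,301) and the grey organ at (430,308). The pole in its rack is at (517,270), the mug at (368,163) and the bottle at (432,175). There is no tin. The yellow look-alikes are at (386,372) and (470,376).

Run:
```python
import cv2
t=cv2.imread('pics/top0.png')
cv2.imwrite('pics/c1.png',cv2.resize(t[200:350,340:540],None,fx=4,fy=4,interpolation=cv2.INTER_CUBIC))
cv2.imwrite('pics/c2.png',cv2.resize(t[95:307,110:360],None,fx=2.8,fy=2.8,interpolation=cv2.INTER_CUBIC))
```

```text
(no output)
```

View pics/c1.png

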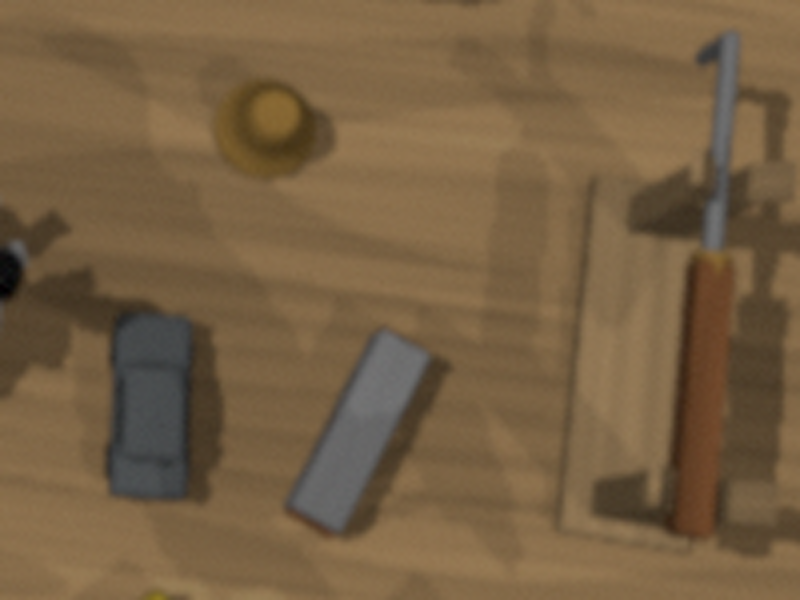

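View pics/c2.png

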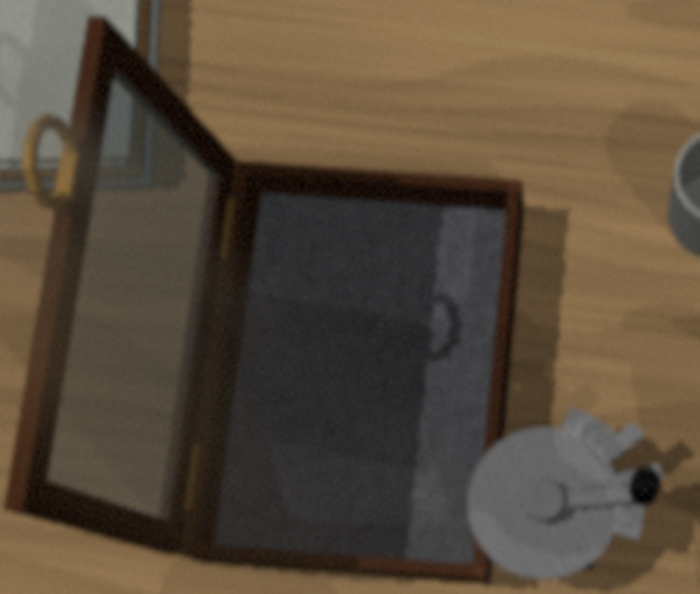

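Crop 1 shows the bell upright with its foot centred near (265,128), the car upright at about (150,405), the organ at about (358,430) and the pole at x≈705-730. Crop 2 shows the case rim corners at (520,183) and (488,578), the ring at (48,160), the knob at (645,485) and quadrant teeth around (600-640,420-440).

```bash
cat >> h.py <<'E'
import pickle
def T(): return pickle.load(open('top.pkl','rb'))
E
python3 - <<'E'
from h import *
m=T()
c1=lambda x,y,z:ray(m,340+x/4,200+y/4,z)
c2=lambda x,y,z:ray(m,110+x/2.8,95+y/2.8,z)
print('case -y edge',c2(522,183,55),c2(489,579,55),'hinge side', c2(233,163,55), c2(185,552,55))
print('knob top',c2(645,483,127),'pivot',c2(548,500,72))
print('bell foot',c1(265,130,0),'top',c1(276,114,42))
print('car roof corners/hood',[c1(*p,26) for p in((120,313),(191,317),(188,497),(110,494))])
print('organ',[c1(*p,30) for p in((385,328),(431,354),(339,533),(288,508))])
print('pole tip',c1(733,33,105),'joint handle',c1(714,253,110),'tail',c1(694,535,110), 'rack base',[c1(*p,10) for p in((597,180),(560,530))])
print('mug',ray(m,368,163,45),'bottle',ray(m,428,185,20))
print('ylw',ray(m,386,372,20),ray(m,470,376,20))
E
```

```text
case -y edge [732.5  47.6  55. ] [415.6  30.6  55. ] hinge side [721.6 281.3  55. ] [408.1 261.5  55. ]
knob top [490.3 -76.4 127. ] pivot [477.9  -6.7  72. ]
bell foot [ 609.9 -219.6    0. ] top [ 608.9 -218.6   42. ]
car roof corners/hood [array([ 491.1, -145.3,   26. ]), array([ 493.6, -184.1,   26. ]), array([ 396.7, -191.3,   26. ]), array([ 393.3, -149.6,   26. ])]
organ [array([ 499.6, -289. ,   30. ]), array([ 488.5, -314.7,   30. ]), array([ 387.3, -272.2,   30. ]), array([ 397.1, -244.2,   30. ])]
pole tip [ 664.3 -442.3  105. ] joint handle [ 545.1 -434.2  110. ] tail [ 403.3 -428.8  110. ] rack base [array([ 600.9, -406.3,   10. ]), array([ 404.3, -395. ,   10. ])]
mug [ 749.6 -113.4   45. ] bottle [ 722.7 -257.    20. ]
ylw [ 297.9 -198.9   20. ] [ 311.  -375.3   20. ]
```

Run:
```python
import cv2
t=cv2.imread('pics/side0.png')
a=cv2.resize(t[185:285,300:490],None,fx=4,fy=4,interpolation=cv2.INTER_CUBIC)
cv2.imwrite('pics/c3.png',a)
```

```text
(no output)
```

View pics/c3.png

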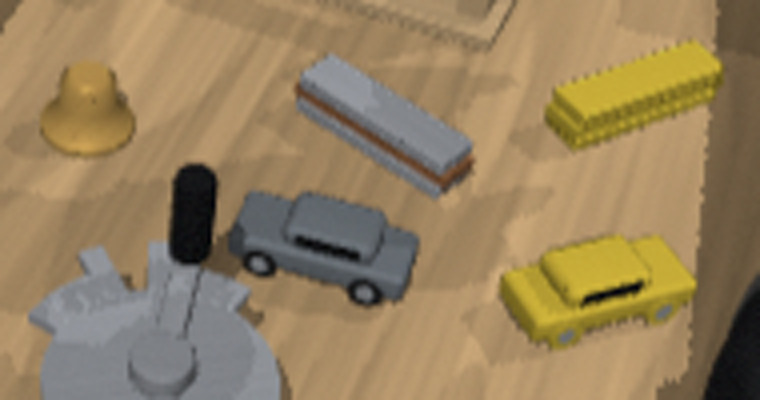

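Emit:
carry_out(plan=[{"tx": 30,"ty": 30,"rz": -0.08},{"tx": 30,"ty": 30,"rz": -0.1},{"tx": 30,"ty": 30,"rz": -0.1},{"tx": 30,"ty": 30,"rz": -0.1},{"tx": 30,"ty": 20,"rz": 0},{"tx": 20,"ty": 20},{"tx": 0,"ty": 20,"tz": -20},{},{}])

```text
invalid input at $.plan[0]: expected keys tx, ty, tz, rx, ry, rz
```

The bell, car and organ all look upright. The organ's red comb band runs at mid-height on its long side and its end. The quadrant's teeth lie around (50-100,250-330) in the crop.

Emit:
carry_out(plan=[{"tx": 28,"ty": 25,"tz": 0,"rx": 0,"ry": 0,"rz": -0.1},{"tx": 28,"ty": 25,"tz": 0,"rx": 0,"ry": 0,"rz": -0.1},{"tx": 28,"ty": 25,"tz": 0,"rx": 0,"ry": 0,"rz": -0.1},{"tx": 28,"ty": 25,"tz": 0,"rx": 0,"ry": 0,"rz": -0.1},{"tx": 28,"ty": 25,"tz": 0,"rx": 0,"ry": 0,"rz": -0.1},{"tx": 28,"ty": 25,"tz": 0,"rx": 0,"ry": 0,"rz": -0.1},{"tx": 28,"ty": 25,"tz": 0,"rx": 0,"ry": 0,"rz": -0.1},{"tx": 28,"ty": 22,"tz": 0,"rx": 0,"ry": 0,"rz": -0.135},{"tx": 0,"ty": 0,"tz": 0,"rx": 0,"ry": 0,"rz": 0},{"tx": 0,"ty": 0,"tz": 0,"rx": 0,"ry": 0,"rz": 0}])

```text
time: 1.1
tool_pos: [443.3, -279.5, 197.3]
tcp_rot: [3.141, 0.001, -0.401]
contact_force: [0.9, 0.1, 0.2]
grip_width: 91.7
finger_force: 0.0
```

Run:
```python
from h import *
im,m=cap('wrist','w1.png'); pickle.dump(m,open('w1.pkl','wb'))
print(bot.get_obs()['tool_pos'],bot.get_obs()['tcp_rot'],m)
```

```text
[ 442.77493537 -280.09558144  197.35845164] [ 3.14135030e+00  1.11110516e-03 -4.01944806e-01] {'camera_matrix': array([[361.92797065,   0.        , 313.65415882],
       [  0.        , 361.92797065, 240.59458202],
       [  0.        ,   0.        ,   1.        ]]), 'R': array([[-0.39009226, -0.92077503, -0.00117105],
       [-0.87985528,  0.37238081,  0.29527484],
       [-0.27144562,  0.11621478, -0.95541164]]), 't': array([-83.29825313, 457.49811051, 543.29512911])}
```

View pics/w1.png

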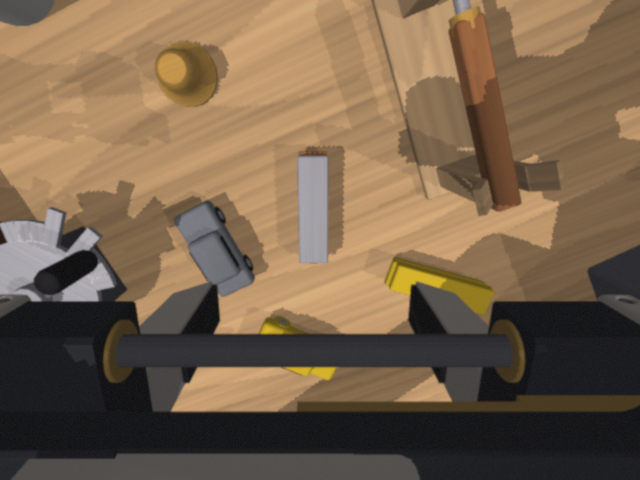

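The wrist view shows the organ at columns 299-328 and rows 150-262, in line with the fingers. Two long teeth point out at (53,210) and (92,236), with the notch gap between them near (68,240).

Run:
```python
from h import *
m=pickle.load(open('w1.pkl','rb'))
print([ray(m,u,v,30) for u,v in((299,156),(328,156),(300,263),(327,263))], ray(m,313.5,209,30))
P=np.array([477.5,-6.3])
for z in(60,72,80):
  for u,v in((55,209),(93,235),(70,239),(49,236),(77,256)):
    w=ray(m,u,v,z)[:2]-P; print(z,(u,v),(w+P).round(),np.hypot(*w).round(),(np.arctan2(w[1],w[0])+np.pi/2-.057).round(3))
print('bell',ray(m,186,74,0),ray(m,172,68,42))
c=proj
print('car',[ray(m,u,v,30) for u,v in((200,220),(225,275))])
```

```text
[array([ 500.2, -287.2,   30. ]), array([ 489.4, -312.7,   30. ]), array([ 400. , -244.5,   30. ]), array([ 389. , -270.4,   30. ])] [ 447.4 -279.9   30. ]
60 (55, 209) [545. -65.] 90.0 0.799
60 (93, 235) [511. -83.] 84.0 0.351
60 (70, 239) [516. -61.] 67.0 0.55
60 (49, 236) [526. -45.] 62.0 0.84
60 (77, 256) [499. -58.] 56.0 0.338
72 (55, 209) [544. -74.] 95.0 0.72
72 (93, 235) [511. -92.] 92.0 0.316
72 (70, 239) [516. -71.] 75.0 0.481
72 (49, 236) [526. -55.] 68.0 0.724
72 (77, 256) [500. -67.] 65.0 0.293
80 (55, 209) [544. -80.] 99.0 0.672
80 (93, 235) [511. -97.] 97.0 0.297
80 (70, 239) [516. -77.] 80.0 0.442
80 (49, 236) [525. -61.] 73.0 0.66
80 (77, 256) [500. -73.] 71.0 0.269
bell [ 612.9 -215.3    0. ] [ 611.4 -216.9   42. ]
car [array([ 481.5, -170.3,   30. ]), array([ 418.4, -166.2,   30. ])]
```

Emit:
carry_out(plan=[{"tx": 0,"ty": 0,"tz": -40,"rx": 0,"ry": 0,"rz": 0},{"tx": 0,"ty": 0,"tz": -40,"rx": 0,"ry": 0,"rz": 0},{"tx": 0,"ty": 0,"tz": -40,"rx": 0,"ry": 0,"rz": 0},{"tx": 0,"ty": 0,"tz": -40,"rx": 0,"ry": 0,"rz": 0},{"tx": 0,"ty": 0,"tz": -20,"rx": 0,"ry": 0,"rz": 0},{"tx": 0,"ty": 0,"tz": -12,"rx": 0,"ry": 0,"rz": 0},{"tx": 0,"ty": 0,"tz": 0,"rx": 0,"ry": 0,"rz": 0}])

```text
time: 1.85
tool_pos: [442.0, -280.3, 4.6]
tcp_rot: [-3.141, 0.003, -0.405]
contact_force: [0.2, -0.9, -0.1]
grip_width: 92.4
finger_force: 0.0
```

Emit:
carry_out(gripper=1, plan=[{"tx": 0,"ty": 0,"tz": 0,"rx": 0,"ry": 0,"rz": 0},{"tx": 0,"ty": 0,"tz": 0,"rx": 0,"ry": 0,"rz": 0},{"tx": 0,"ty": 0,"tz": 0,"rx": 0,"ry": 0,"rz": 0},{"tx": 0,"ty": 0,"tz": 0,"rx": 0,"ry": 0,"rz": 0},{"tx": 0,"ty": 0,"tz": 0,"rx": 0,"ry": 0,"rz": 0},{"tx": 0,"ty": 0,"tz": 0,"rx": 0,"ry": 0,"rz": 0},{"tx": 0,"ty": 0,"tz": 0,"rx": 0,"ry": 0,"rz": 0},{"tx": 0,"ty": 0,"tz": 0,"rx": 0,"ry": 0,"rz": 0},{"tx": 0,"ty": 0,"tz": 0,"rx": 0,"ry": 0,"rz": 0},{"tx": 0,"ty": 0,"tz": 0,"rx": 0,"ry": 0,"rz": 0}])

```text
time: 2.85
tool_pos: [443.2, -280.0, 5.7]
tcp_rot: [3.141, 0.0, -0.404]
contact_force: [0.1, 0.8, 0.6]
grip_width: 16.2
finger_force: 0.0
```

Run:
```python
from h import *
im,m=cap('wrist','w2.png'); pickle.dump(m,open('w2.pkl','wb'))
im2,_=cap('top','t2.png')
a=cv2.resize(im[:,:,::-1],(400,300)); b=cv2.resize(im2[180:390,330:530,::-1],(400,420))
o=np.zeros((420,800,3),np.uint8);o[:300,:400]=a;o[:,400:]=b
cv2.imwrite('pics/c4.png',o); print(bot.get_obs()['grip_width'],bot.get_obs()['finger_force'])
```

```text
8.328789599696895 0.0
```

View pics/c4.png

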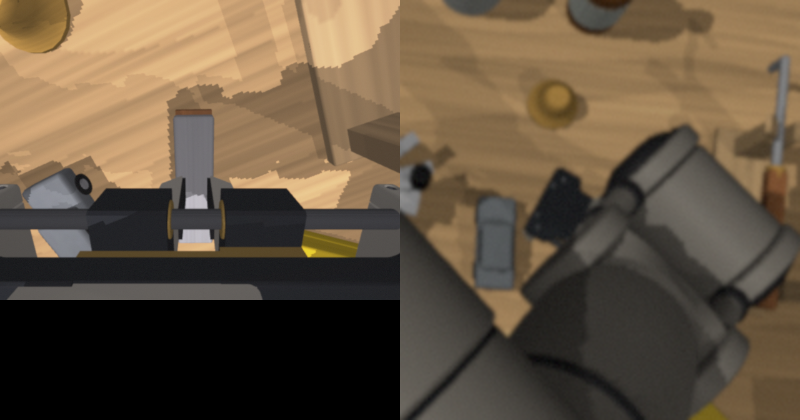

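The wrist view shows the organ still lying between the fingers, and the fingers still closing. In the top view the arm hides the organ, while the car and the bell are unmoved. I'll let the fingers settle.

Emit:
carry_out(plan=[{"tx": 0,"ty": 0,"tz": 0,"rx": 0,"ry": 0,"rz": 0},{"tx": 0,"ty": 0,"tz": 0,"rx": 0,"ry": 0,"rz": 0},{"tx": 0,"ty": 0,"tz": 0,"rx": 0,"ry": 0,"rz": 0},{"tx": 0,"ty": 0,"tz": 0,"rx": 0,"ry": 0,"rz": 0}])

```text
time: 3.35
tool_pos: [443.3, -280.1, 5.7]
tcp_rot: [3.141, -0.0, -0.404]
contact_force: [0.2, -0.6, 0.5]
grip_width: 0.5
finger_force: 0.0
```

Run:
```python
from h import *
im,m=cap('wrist','w3.png')
cv2.imwrite('pics/c5.png',cv2.resize(im[150:430,100:540,::-1],None,fx=1.8,fy=1.8))
o=bot.get_obs();print(o['grip_width'],o['finger_force'],o['contact_force'],o['tool_pos'])
```

```text
0.19206620885332873 0.0 [ 0.36481375  0.23415429 -0.64135402] [ 443.24138131 -280.04081041    5.73644329]
```

View pics/c5.png

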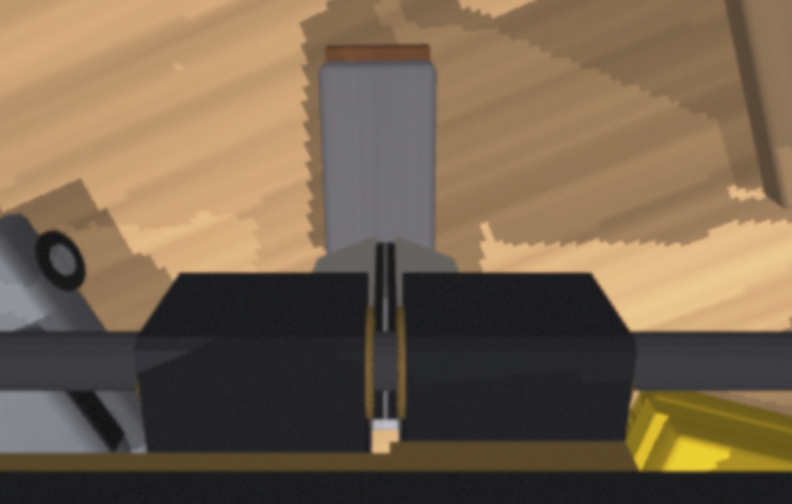

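Run:
```python
from h import *
m=bot.camera_model('wrist')
print('cam',-np.array(m['R']).T@m['t'])
print('tcp',proj(m,[443.2,-280,5.7]))
d=np.array([.919,-.394]);n=np.array([.394,.919])
for z in(0,15,30):
  for a,b in((58,15),(58,-15)): print(z,a,b,proj(m,[*(np.array([443.2,-280])+a*d+b*n),z]))
# measured: organ top end corners c5 (323,65),(435,65); bottom of red band top (328,45),(428,45)
for p in((323,65),(435,65),(328,45),(428,45)): print(p,(100+p[0]/1.8,150+p[1]/1.8))
```

```text
cam [ 517.16592195 -310.96046959  192.44295833]
tcp [315.2 279.5]
0 58 15 [286.9 173.3]
0 58 -15 [343.9 173.3]
15 58 15 [284.7 176.9]
15 58 -15 [346.3 176.9]
30 58 15 [282.1 181.1]
30 58 -15 [349.2 181.1]
(323, 65) (279.44444444444446, 186.11111111111111)
(435, 65) (341.66666666666663, 186.11111111111111)
(328, 45) (282.22222222222223, 175.0)
(428, 45) (337.77777777777777, 175.0)
```

The wrist view shows the fingers shut and drawn over the organ, although the reported TCP is at z=5.7. I'll check the true finger height from the side camera.

Run:
```python
from h import *
im,m=cap('side','s2.png')
p=proj(m,[443.2,-280,5.7]); q=proj(m,[443.2,-280,55.7]); print(p,q)
a=im[:,:,::-1].copy()
x,y=340,160
a=cv2.resize(a[y:y+110,x:x+150],None,fx=5,fy=5,interpolation=cv2.INTER_CUBIC)
for pt in(p,q):
    cv2.circle(a,(int((pt[0]-x)*5),int((pt[1]-y)*5)),4,(0,0,255),1)
cv2.imwrite('pics/c6.png',a)
o=bot.get_obs();print(o['joint_positions'],o['tool_pos'])
```

```text
[396.1 218.2] [399.1 202.3]
[-7.09632834e-01  5.74859900e-01  1.75466495e+00 -1.35057961e-04
  8.12075925e-01  1.26550649e+00] [ 443.2543854  -280.04011483    5.74660431]
```

View pics/c6.png

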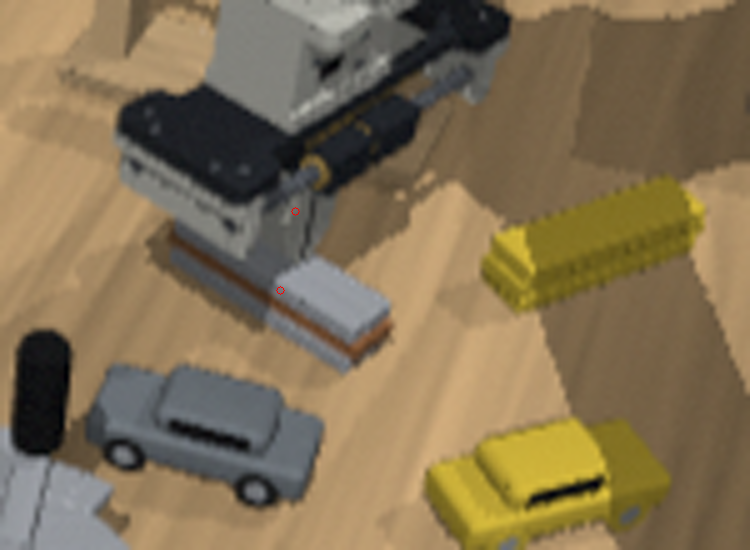

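The side view shows the fingertips resting about at the organ's top, near (295,262). The reported TCP projects to (280,290), which is lower, so the reported height disagrees with what I see.

Run:
```python
from h import *
m=bot.camera_model('wrist'); s=bot.camera_model('side')
for z in(5.7,15,25,35): print(z,proj(m,[443.2,-280,z]),(proj(s,[443.2,-280,z])-[340,160])*5)
d=np.array([.919,-.394]);n=np.array([.394,.919])
print('organ in side',[((proj(s,[*(np.array([443.2,-280])+a*d+b*n),z])-[340,160])*5).round() for a in(-58,58) for b in(-15,15) for z in (0,30)])
```

```text
5.7 [315.2 279.5] [280.5 291. ]
15 [315.3 286.4] [283.  276.5]
25 [315.3 294.5] [286. 261.]
35 [315.4 303.6] [289. 245.]
organ in side [array([393., 347.]), array([404., 300.]), array([353., 376.]), array([364., 329.]), array([209., 228.]), array([217., 182.]), array([169., 255.]), array([176., 208.])]
```

Emit:
carry_out(gripper=0, plan=[{"tx": 0,"ty": 0,"tz": 0,"rx": 0,"ry": 0,"rz": 0},{"tx": 0,"ty": 0,"tz": 0,"rx": 0,"ry": 0,"rz": 0},{"tx": 0,"ty": 0,"tz": 0,"rx": 0,"ry": 0,"rz": 0},{"tx": 0,"ty": 0,"tz": 0,"rx": 0,"ry": 0,"rz": 0},{"tx": 0,"ty": 0,"tz": 0,"rx": 0,"ry": 0,"rz": 0},{"tx": 0,"ty": 0,"tz": 0,"rx": 0,"ry": 0,"rz": 0},{"tx": 0,"ty": 0,"tz": 0,"rx": 0,"ry": 0,"rz": 0},{"tx": 0,"ty": 0,"tz": 0,"rx": 0,"ry": 0,"rz": 0},{"tx": 0,"ty": 0,"tz": 0,"rx": 0,"ry": 0,"rz": 0}])

```text
time: 4.35
tool_pos: [443.2, -280.0, 5.7]
tcp_rot: [3.141, 0.0, -0.404]
contact_force: [0.0, 0.0, 0.5]
grip_width: 67.9
finger_force: 0.0
```

Emit:
carry_out(plan=[{"tx": 0,"ty": 0,"tz": -2,"rx": 0,"ry": 0,"rz": 0},{"tx": 0,"ty": 0,"tz": -2,"rx": 0,"ry": 0,"rz": 0},{"tx": 0,"ty": 0,"tz": -2,"rx": 0,"ry": 0,"rz": 0},{"tx": 0,"ty": 0,"tz": -1,"rx": 0,"ry": 0,"rz": 0},{"tx": 0,"ty": 0,"tz": 0,"rx": 0,"ry": 0,"rz": 0}])

```text
time: 4.85
tool_pos: [443.1, -280.0, -1.5]
tcp_rot: [-3.142, 0.0, -0.404]
contact_force: [-0.1, 0.5, -0.0]
grip_width: 91.7
finger_force: 0.0
```

No table contact at a reported z of -1.5, so the reported height is biased. I'll go down gently and feel for the table.

Emit:
carry_out(plan=[{"tx": 0,"ty": 0,"tz": -3,"rx": 0,"ry": 0,"rz": 0},{"tx": 0,"ty": 0,"tz": -3,"rx": 0,"ry": 0,"rz": 0},{"tx": 0,"ty": 0,"tz": -3,"rx": 0,"ry": 0,"rz": 0},{"tx": 0,"ty": 0,"tz": -3,"rx": 0,"ry": 0,"rz": 0},{"tx": 0,"ty": 0,"tz": 0,"rx": 0,"ry": 0,"rz": 0}])

```text
time: 5.35
tool_pos: [443.0, -279.8, -13.8]
tcp_rot: [-3.141, 0.001, -0.404]
contact_force: [0.1, -0.5, 0.4]
grip_width: 91.9
finger_force: 0.0
```

Emit:
carry_out(plan=[{"tx": 0,"ty": 0,"tz": -2,"rx": 0,"ry": 0,"rz": 0},{"tx": 0,"ty": 0,"tz": -2,"rx": 0,"ry": 0,"rz": 0},{"tx": 0,"ty": 0,"tz": 0,"rx": 0,"ry": 0,"rz": 0}])

```text
time: 5.65
tool_pos: [443.1, -280.0, -17.5]
tcp_rot: [3.142, 0.0, -0.404]
contact_force: [-0.3, 0.4, 0.5]
grip_width: 91.9
finger_force: 0.0
```

Emit:
carry_out(plan=[{"tx": 0,"ty": 0,"tz": -2,"rx": 0,"ry": 0,"rz": 0},{"tx": 0,"ty": 0,"tz": -2,"rx": 0,"ry": 0,"rz": 0},{"tx": 0,"ty": 0,"tz": 0,"rx": 0,"ry": 0,"rz": 0}])

```text
time: 5.95
tool_pos: [443.1, -279.9, -21.5]
tcp_rot: [-3.142, 0.0, -0.404]
contact_force: [-0.3, 0.1, 0.1]
grip_width: 91.5
finger_force: 0.0
```

Emit:
carry_out(gripper=1, plan=[{"tx": 0,"ty": 0,"tz": 0,"rx": 0,"ry": 0,"rz": 0},{"tx": 0,"ty": 0,"tz": 0,"rx": 0,"ry": 0,"rz": 0},{"tx": 0,"ty": 0,"tz": 0,"rx": 0,"ry": 0,"rz": 0},{"tx": 0,"ty": 0,"tz": 0,"rx": 0,"ry": 0,"rz": 0},{"tx": 0,"ty": 0,"tz": 0,"rx": 0,"ry": 0,"rz": 0},{"tx": 0,"ty": 0,"tz": 0,"rx": 0,"ry": 0,"rz": 0},{"tx": 0,"ty": 0,"tz": 0,"rx": 0,"ry": 0,"rz": 0},{"tx": 0,"ty": 0,"tz": 0,"rx": 0,"ry": 0,"rz": 0},{"tx": 0,"ty": 0,"tz": 0,"rx": 0,"ry": 0,"rz": 0}])

```text
time: 6.85
tool_pos: [443.3, -280.0, -21.2]
tcp_rot: [3.142, 0.0, -0.404]
contact_force: [-0.3, 0.3, 0.6]
grip_width: 29.5
finger_force: 30.0
```

The organ is gripped at 29.5 mm. I'll estimate the true bias of the reported pose by PnP on view w1, using points measured in the independent top camera.

Run:
```python
from h import *
m=pickle.load(open('w1.pkl','rb'))
W=np.array([[499.6,-289,30],[488.5,-314.7,30],[397.1,-244.2,30],[387.3,-272.2,30],[608.9,-218.6,42],[609.9,-219.6,0],[403.3,-428.8,105],[545,-434,110],[404.3,-395,10]],float)
I=np.array([[299,156],[328,156],[300,263],[327,263],[172,68],[187,74],[508,208],[467,18],[427,197]],float)
K=np.array(m['camera_matrix']);R0=np.array(m['R']);t0=np.array(m['t'],float)
r,_=cv2.Rodrigues(R0)
ok,r,t=cv2.solvePnP(W,I,K,None,r,t0.reshape(3,1).copy(),True)
R=cv2.Rodrigues(r)[0]
print('cam nominal',-R0.T@t0,'est',(-R.T@t).ravel())
print('rot err world',cv2.Rodrigues(R.T@R0)[0].ravel())
pr=cv2.projectPoints(W,r,t,K,None)[0][:,0]; print((pr-I).round(1).tolist())
```

```text
cam nominal [ 517.51320649 -310.20139183  383.88526283] est [ 529.25308117 -306.84168724  384.6455213 ]
rot err world [-0.0142028   0.03547067 -0.00080435]
[[0.1, -0.3], [0.3, -0.2], [-0.7, 0.9], [0.3, -1.1], [-0.1, 1.9], [0.3, -0.2], [-2.3, -0.3], [1.8, -1.4], [0.1, 1.2]]
```

Emit:
carry_out(plan=[{"tx": 0,"ty": 0,"tz": 40,"rx": 0,"ry": 0,"rz": 0},{"tx": 0,"ty": 0,"tz": 40,"rx": 0,"ry": 0,"rz": 0},{"tx": 0,"ty": 0,"tz": 40,"rx": 0,"ry": 0,"rz": 0},{"tx": 0,"ty": 0,"tz": 40,"rx": 0,"ry": 0,"rz": 0},{"tx": 0,"ty": 0,"tz": 40,"rx": 0,"ry": 0,"rz": 0},{"tx": 4,"ty": 30,"tz": 0,"rx": 0,"ry": 0,"rz": 0.14},{"tx": 4,"ty": 30,"tz": 0,"rx": 0,"ry": 0,"rz": 0.14},{"tx": 4,"ty": 30,"tz": 0,"rx": 0,"ry": 0,"rz": 0.14},{"tx": 4,"ty": 30,"tz": 0,"rx": 0,"ry": 0,"rz": 0.14},{"tx": 4,"ty": 30,"tz": 0,"rx": 0,"ry": 0,"rz": 0.14},{"tx": 4,"ty": 30,"tz": 0,"rx": 0,"ry": 0,"rz": 0.14}])

```text
time: 7.95
tool_pos: [467.0, -98.8, 178.6]
tcp_rot: [-3.141, 0.0, 0.441]
contact_force: [0.4, 1.0, -1.4]
grip_width: 29.7
finger_force: 30.0
```

Emit:
carry_out(plan=[{"tx": 3,"ty": 30,"tz": 0,"rx": 0,"ry": 0,"rz": 0.14},{"tx": 3,"ty": 30,"tz": 0,"rx": 0,"ry": 0,"rz": 0.14},{"tx": 3,"ty": 30,"tz": 0,"rx": 0,"ry": 0,"rz": 0.14},{"tx": 3,"ty": 30,"tz": 0,"rx": 0,"ry": 0,"rz": 0.14},{"tx": 3,"ty": 30,"tz": 0,"rx": 0,"ry": 0,"rz": 0.14},{"tx": 3,"ty": 30,"tz": 0,"rx": 0,"ry": 0,"rz": 0.14},{"tx": 3,"ty": 30,"tz": 0,"rx": 0,"ry": 0,"rz": 0.14},{"tx": 2,"ty": 40,"tz": 0,"rx": 0,"ry": 0,"rz": 0.14},{"tx": 0,"ty": 0,"tz": 0,"rx": 0,"ry": 0,"rz": 0.07},{"tx": 0,"ty": 0,"tz": 0,"rx": 0,"ry": 0,"rz": 0}])

```text
time: 8.95
tool_pos: [489.8, 150.9, 178.4]
tcp_rot: [-3.141, 0.0, 1.629]
contact_force: [-0.4, -1.0, -1.1]
grip_width: 29.3
finger_force: 30.0
```

Emit:
carry_out(plan=[{"tx": 0,"ty": 0,"tz": -40,"rx": 0,"ry": 0,"rz": 0},{"tx": 0,"ty": 0,"tz": -40,"rx": 0,"ry": 0,"rz": 0},{"tx": 0,"ty": 0,"tz": -40,"rx": 0,"ry": 0,"rz": 0},{"tx": 0,"ty": 0,"tz": -40,"rx": 0,"ry": 0,"rz": 0},{"tx": 0,"ty": 0,"tz": -18,"rx": 0,"ry": 0,"rz": 0},{"tx": 0,"ty": 0,"tz": -5,"rx": 0,"ry": 0,"rz": 0},{"tx": 0,"ty": 0,"tz": -3,"rx": 0,"ry": 0,"rz": 0},{"tx": 0,"ty": 0,"tz": -2,"rx": 0,"ry": 0,"rz": 0},{"tx": 0,"ty": 0,"tz": 0,"rx": 0,"ry": 0,"rz": 0}])

```text
time: 9.85
tool_pos: [491.0, 149.9, -8.3]
tcp_rot: [3.14, -0.0, 1.625]
contact_force: [0.2, -0.2, -0.8]
grip_width: 29.8
finger_force: 30.0
```

Emit:
carry_out(plan=[{"tx": 0,"ty": 0,"tz": -1.5,"rx": 0,"ry": 0,"rz": 0},{"tx": 0,"ty": 0,"tz": -1.5,"rx": 0,"ry": 0,"rz": 0},{"tx": 0,"ty": 0,"tz": 0,"rx": 0,"ry": 0,"rz": 0}])

```text
time: 10.15
tool_pos: [490.8, 150.1, -11.3]
tcp_rot: [3.14, -0.0, 1.626]
contact_force: [-0.3, -0.2, 5.8]
grip_width: 29.7
finger_force: 30.0
```

Emit:
carry_out(gripper=0.4, plan=[{"tx": 0,"ty": 0,"tz": 0,"rx": 0,"ry": 0,"rz": 0},{"tx": 0,"ty": 0,"tz": 0,"rx": 0,"ry": 0,"rz": 0},{"tx": 0,"ty": 0,"tz": 0,"rx": 0,"ry": 0,"rz": 0},{"tx": 0,"ty": 0,"tz": 0,"rx": 0,"ry": 0,"rz": 0},{"tx": 0,"ty": 0,"tz": 0,"rx": 0,"ry": 0,"rz": 0}])

```text
time: 10.65
tool_pos: [490.2, 150.0, -12.3]
tcp_rot: [-3.142, 0.0, 1.626]
contact_force: [0.4, 0.1, -0.1]
grip_width: 54.5
finger_force: 0.0
```

The organ was set down at the expected floor height. I'll touch the felt with the fingertips to find the height bias.

Emit:
carry_out(plan=[{"tx": 0,"ty": 0,"tz": -1.5,"rx": 0,"ry": 0,"rz": 0},{"tx": 0,"ty": 0,"tz": -1.5,"rx": 0,"ry": 0,"rz": 0},{"tx": 0,"ty": 0,"tz": 0,"rx": 0,"ry": 0,"rz": 0}])

```text
time: 10.95
tool_pos: [490.1, 149.9, -15.5]
tcp_rot: [-3.141, 0.0, 1.626]
contact_force: [-0.0, -0.9, -0.1]
grip_width: 55.1
finger_force: 0.0
```

Emit:
carry_out(plan=[{"tx": 0,"ty": 0,"tz": -1.5,"rx": 0,"ry": 0,"rz": 0},{"tx": 0,"ty": 0,"tz": -1.5,"rx": 0,"ry": 0,"rz": 0},{"tx": 0,"ty": 0,"tz": 0,"rx": 0,"ry": 0,"rz": 0}])

```text
time: 11.25
tool_pos: [490.1, 149.9, -18.5]
tcp_rot: [-3.141, 0.0, 1.626]
contact_force: [-0.2, 0.6, -0.4]
grip_width: 55.2
finger_force: 0.0
```

Emit:
carry_out(plan=[{"tx": 0,"ty": 0,"tz": -1.5,"rx": 0,"ry": 0,"rz": 0},{"tx": 0,"ty": 0,"tz": -1.5,"rx": 0,"ry": 0,"rz": 0},{"tx": 0,"ty": 0,"tz": 0,"rx": 0,"ry": 0,"rz": 0}])

```text
time: 11.55
tool_pos: [490.4, 150.0, -18.9]
tcp_rot: [3.141, 0.0, 1.626]
contact_force: [-7.0, 0.1, 25.1]
grip_width: 55.0
finger_force: 12.7
```

Emit:
carry_out(plan=[{"tx": 0,"ty": 0,"tz": -1.5,"rx": 0,"ry": 0,"rz": 0},{"tx": 0,"ty": 0,"tz": -1.5,"rx": 0,"ry": 0,"rz": 0},{"tx": 0,"ty": 0,"tz": 0,"rx": 0,"ry": 0,"rz": 0}])

```text
time: 11.85
tool_pos: [490.4, 150.0, -19.1]
tcp_rot: [3.139, 0.0, 1.626]
contact_force: [-16.8, -4.8, 53.6]
grip_width: 55.2
finger_force: 27.2
```

The felt was touched at a reported z of -18.7, so true tip height = reported + 28.7. Now I'll lift, head for the car, and check numerically that the car and bell haven't moved.

Emit:
carry_out(plan=[{"tx": 0,"ty": 0,"tz": 10,"rx": 0,"ry": 0,"rz": 0},{"tx": 0,"ty": 0,"tz": 35,"rx": 0,"ry": 0,"rz": 0},{"tx": 0,"ty": 0,"tz": 40,"rx": 0,"ry": 0,"rz": 0},{"tx": 0,"ty": 0,"tz": 40,"rx": 0,"ry": 0,"rz": 0},{"tx": 0,"ty": 0,"tz": 40,"rx": 0,"ry": 0,"rz": 0},{"tx": 0,"ty": 0,"tz": 30,"rx": 0,"ry": 0,"rz": 0},{"tx": 0,"ty": 0,"tz": 0,"rx": 0,"ry": 0,"rz": 0}])

```text
time: 12.55
tool_pos: [492.8, 150.4, 175.3]
tcp_rot: [3.132, -0.001, 1.626]
contact_force: [0.1, 0.0, -0.4]
grip_width: 54.9
finger_force: 0.0
```

Run:
```python
from h import *
im,m=cap('top','t3.png'); a=cv2.imread('pics/top0.png')[:,:,::-1]
d=cv2.absdiff(im,a).max(2)
for n,(x,y,X,Y) in dict(bell=(385,210,430,255),car=(355,270,400,335),lever=(300,235,352,300),pole=(480,200,545,340),mug=(340,130,460,200),caseint=(185,170,295,300)).items(): print(n,(d[y:Y,x:X]>40).sum(),d[y:Y,x:X].mean().round(1))
o=bot.get_obs();print(o['tool_pos'])
# organ blob in case: bright change
g=im[165:300,190:290].astype(int); b=(d[165:300,190:290]>30).astype(np.uint8)
n,l,s,c=cv2.connectedComponentsWithStats(b); print(s[1:],c[1:])
```

```text
bell 0 5.6
car 75 16.5
lever 206 21.0
pole 0 5.2
mug 0 4.9
caseint 1209 15.6
[491.41109412 150.15479243 172.72588469]
[[  0   0  16  56 684]
 [ 18   0  23  43 472]
 [ 44  19   1   1   1]
 [ 19  24   2   2   4]
 [ 19  27   2   3   5]
 [  0  31   1   1   1]
 [ 20  32   1   1   1]
 [ 20  34   1   1   1]
 [ 40  39   2   1   2]
 [ 43  40   2   1   2]
 [ 41  43   1   1   1]
 [ 44  42   1   3   3]
 [  0  62  15  28 220]
 [ 19  72  12  21 161]
 [ 43  91  28  14 249]
 [ 49  95   1   1   1]
 [ 44  96   1   1   1]
 [ 72  97   2   9  15]
 [ 42  98   6   4  12]
 [ 29 105   1   1   1]
 [ 89 113  11  18  71]
 [  0 129   1   1   1]
 [  0 132  20   3  50]] [[  7.51315789  24.76754386]
 [ 27.86016949  19.42161017]
 [ 44.          19.        ]
 [ 19.5         24.5       ]
 [ 19.4         28.2       ]
 [  0.          31.        ]
 [ 20.          32.        ]
 [ 20.          34.        ]
 [ 40.5         39.        ]
 [ 43.5         40.        ]
 [ 41.          43.        ]
 [ 44.          43.        ]
 [  7.41818182  74.1       ]
 [ 24.50931677  83.71428571]
 [ 60.3373494   96.86345382]
 [ 49.          95.        ]
 [ 44.          96.        ]
 [ 72.53333333 101.2       ]
 [ 44.         100.08333333]
 [ 29.         105.        ]
 [ 95.         119.5915493 ]
 [  0.         129.        ]
 [  8.32       133.18      ]]
```

Emit:
carry_out(gripper=0, plan=[{"tx": -5.5,"ty": -29,"tz": 0,"rx": 0,"ry": 0,"rz": -0.142},{"tx": -5.5,"ty": -29,"tz": 0,"rx": 0,"ry": 0,"rz": -0.142},{"tx": -5.5,"ty": -29,"tz": 0,"rx": 0,"ry": 0,"rz": -0.142},{"tx": -5.5,"ty": -29,"tz": 0,"rx": 0,"ry": 0,"rz": -0.142},{"tx": -5.5,"ty": -29,"tz": 0,"rx": 0,"ry": 0,"rz": -0.142},{"tx": -5.5,"ty": -29,"tz": 0,"rx": 0,"ry": 0,"rz": -0.142},{"tx": -5.5,"ty": -29,"tz": 0,"rx": 0,"ry": 0,"rz": -0.142},{"tx": -5.5,"ty": -29,"tz": 0,"rx": 0,"ry": 0,"rz": -0.142},{"tx": -5.5,"ty": -29,"tz": 0,"rx": 0,"ry": 0,"rz": -0.142},{"tx": -5.5,"ty": -29,"tz": 0,"rx": 0,"ry": 0,"rz": -0.142},{"tx": -5.5,"ty": -29,"tz": 0,"rx": 0,"ry": 0,"rz": -0.142},{"tx": 0,"ty": 0,"tz": 0,"rx": 0,"ry": 0,"rz": 0}])

```text
time: 13.8
tool_pos: [428.6, -171.4, 169.2]
tcp_rot: [-3.141, 0.002, 0.057]
contact_force: [-0.4, 0.4, -1.1]
grip_width: 91.8
finger_force: 0.0
```

Emit:
carry_out(plan=[{"tx": 0,"ty": 0,"tz": -40,"rx": 0,"ry": 0,"rz": 0},{"tx": 0,"ty": 0,"tz": -40,"rx": 0,"ry": 0,"rz": 0},{"tx": 0,"ty": 0,"tz": -40,"rx": 0,"ry": 0,"rz": 0},{"tx": 0,"ty": 0,"tz": -20,"rx": 0,"ry": 0,"rz": 0},{"tx": 0,"ty": 0,"tz": 0,"rx": 0,"ry": 0,"rz": 0}])

```text
time: 14.3
tool_pos: [427.1, -166.8, 27.4]
tcp_rot: [-3.137, 0.007, 0.066]
contact_force: [0.4, -0.2, 0.7]
grip_width: 92.0
finger_force: 0.0
```

Run:
```python
from h import *
im,m=cap('wrist','w4.png'); pickle.dump(m,open('w4.pkl','wb'))
o=bot.get_obs();print(o['tool_pos'],o['tcp_rot'])
```

```text
[ 428.45644411 -167.67166557   29.24521689] [-3.13886589  0.00384124  0.0653618 ]
```

View pics/w4.png

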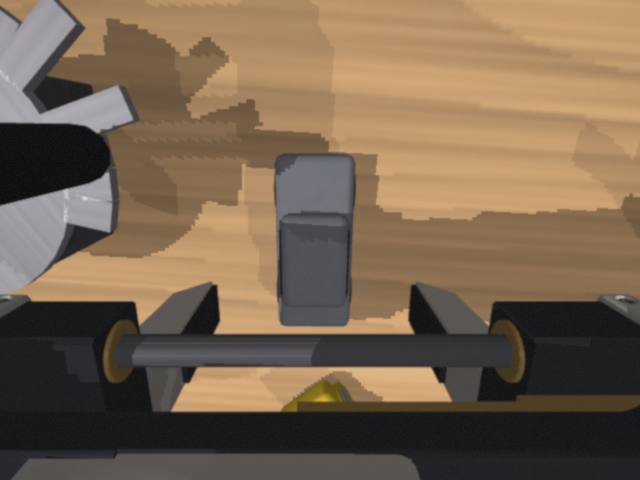

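The wrist view shows the car in line with the fingers, at columns 275-355 and rows 155-325. Two long teeth are clear, with tips at (62,15) and (130,105) and the notch between their roots near (40,105).

Run:
```python
from h import *
m=pickle.load(open('w4.pkl','rb'))
print('car ends',ray(m,315,155,15),ray(m,315,325,24),'sides',ray(m,277,180,26),ray(m,354,180,26))
P=np.array([477.5,-6.3])
for z in(60,72,85):
  for u,v in((65,14),(130,104),(32,88),(52,128),(40,106),(85,58)):
    w=ray(m,u,v,z)[:2]-P; print(z,(u,v),(w+P).round(),np.hypot(*w).round(),(np.arctan2(w[1],w[0])+np.pi/2-.057).round(3))
print('knob end', ray(m,100,155,127))
```

```text
car ends [ 494.1 -162.4   15. ] [ 396.7 -168.9   24. ] sides [ 481.  -143.6   26. ] [ 483.7 -183.3   26. ]
60 (65, 14) [542. -66.] 88.0 0.772
60 (130, 104) [512. -87.] 88.0 0.348
60 (32, 88) [516. -49.] 58.0 0.672
60 (52, 128) [501. -55.] 54.0 0.394
60 (40, 106) [509. -51.] 55.0 0.557
60 (85, 58) [528. -72.] 82.0 0.601
72 (65, 14) [540. -73.] 91.0 0.692
72 (130, 104) [512. -93.] 93.0 0.321
72 (32, 88) [515. -58.] 64.0 0.573
72 (52, 128) [502. -63.] 62.0 0.344
72 (40, 106) [509. -60.] 62.0 0.477
72 (85, 58) [526. -78.] 87.0 0.538
85 (65, 14) [537. -82.] 96.0 0.612
85 (130, 104) [ 512. -100.] 99.0 0.295
85 (32, 88) [515. -68.] 72.0 0.488
85 (52, 128) [502. -72.] 70.0 0.302
85 (40, 106) [509. -69.] 70.0 0.408
85 (85, 58) [525. -86.] 93.0 0.478
knob end [ 498.9 -111.9  127. ]
```

Emit:
carry_out(plan=[{"tx": 0,"ty": 0,"tz": -20,"rx": 0,"ry": 0,"rz": 0},{"tx": 0,"ty": 0,"tz": -20,"rx": 0,"ry": 0,"rz": 0},{"tx": 0,"ty": 0,"tz": -11,"rx": 0,"ry": 0,"rz": 0},{"tx": 0,"ty": 0,"tz": 0,"rx": 0,"ry": 0,"rz": 0}])

```text
time: 14.75
tool_pos: [429.5, -168.6, -20.5]
tcp_rot: [-3.141, 0.001, 0.064]
contact_force: [0.2, 0.9, 0.7]
grip_width: 91.5
finger_force: 0.0
```

Emit:
carry_out(gripper=1, plan=[{"tx": 0,"ty": 0,"tz": 0,"rx": 0,"ry": 0,"rz": 0},{"tx": 0,"ty": 0,"tz": 0,"rx": 0,"ry": 0,"rz": 0},{"tx": 0,"ty": 0,"tz": 0,"rx": 0,"ry": 0,"rz": 0},{"tx": 0,"ty": 0,"tz": 0,"rx": 0,"ry": 0,"rz": 0},{"tx": 0,"ty": 0,"tz": 0,"rx": 0,"ry": 0,"rz": 0},{"tx": 0,"ty": 0,"tz": 0,"rx": 0,"ry": 0,"rz": 0},{"tx": 0,"ty": 0,"tz": 0,"rx": 0,"ry": 0,"rz": 0},{"tx": 0,"ty": 0,"tz": 0,"rx": 0,"ry": 0,"rz": 0},{"tx": 0,"ty": 0,"tz": 0,"rx": 0,"ry": 0,"rz": 0}])

```text
time: 15.65
tool_pos: [429.6, -168.9, -20.2]
tcp_rot: [-3.141, 0.0, 0.064]
contact_force: [-0.4, 0.8, 1.5]
grip_width: 42.6
finger_force: 30.0
```

Emit:
carry_out(plan=[{"tx": 0,"ty": 0,"tz": 40,"rx": 0,"ry": 0,"rz": 0},{"tx": 0,"ty": 0,"tz": 40,"rx": 0,"ry": 0,"rz": 0},{"tx": 0,"ty": 0,"tz": 40,"rx": 0,"ry": 0,"rz": 0},{"tx": 0,"ty": 0,"tz": 40,"rx": 0,"ry": 0,"rz": 0},{"tx": 0,"ty": 0,"tz": 35,"rx": 0,"ry": 0,"rz": 0},{"tx": 13,"ty": 28,"tz": 0,"rx": 0,"ry": 0,"rz": 0.142},{"tx": 13,"ty": 28,"tz": 0,"rx": 0,"ry": 0,"rz": 0.142},{"tx": 13,"ty": 28,"tz": 0,"rx": 0,"ry": 0,"rz": 0.142},{"tx": 13,"ty": 28,"tz": 0,"rx": 0,"ry": 0,"rz": 0.142},{"tx": 13,"ty": 28,"tz": 0,"rx": 0,"ry": 0,"rz": 0.142}])

```text
time: 16.65
tool_pos: [494.8, -27.9, 174.3]
tcp_rot: [-3.141, 0.001, 0.78]
contact_force: [1.2, 0.4, -1.1]
grip_width: 42.3
finger_force: 30.0
```

Emit:
carry_out(plan=[{"tx": 13,"ty": 28,"tz": 0,"rx": 0,"ry": 0,"rz": 0.142},{"tx": 13,"ty": 28,"tz": 0,"rx": 0,"ry": 0,"rz": 0.142},{"tx": 13,"ty": 28,"tz": 0,"rx": 0,"ry": 0,"rz": 0.142},{"tx": 13,"ty": 28,"tz": 0,"rx": 0,"ry": 0,"rz": 0.142},{"tx": 13,"ty": 28,"tz": 0,"rx": 0,"ry": 0,"rz": 0.142},{"tx": 16,"ty": 28,"tz": 0,"rx": 0,"ry": 0,"rz": 0.142},{"tx": 0,"ty": 0,"tz": 0,"rx": 0,"ry": 0,"rz": 0},{"tx": 0,"ty": 0,"tz": 0,"rx": 0,"ry": 0,"rz": 0}])

```text
time: 17.45
tool_pos: [575.3, 139.2, 173.7]
tcp_rot: [-3.14, 0.001, 1.626]
contact_force: [0.6, 0.4, -2.4]
grip_width: 42.9
finger_force: 30.0
```

Emit:
carry_out(plan=[{"tx": 0,"ty": 0,"tz": -40,"rx": 0,"ry": 0,"rz": 0},{"tx": 0,"ty": 0,"tz": -40,"rx": 0,"ry": 0,"rz": 0},{"tx": 0,"ty": 0,"tz": -40,"rx": 0,"ry": 0,"rz": 0},{"tx": 0,"ty": 0,"tz": -40,"rx": 0,"ry": 0,"rz": 0},{"tx": 0,"ty": 0,"tz": -16,"rx": 0,"ry": 0,"rz": 0},{"tx": 0,"ty": 0,"tz": -5,"rx": 0,"ry": 0,"rz": 0},{"tx": 0,"ty": 0,"tz": -2,"rx": 0,"ry": 0,"rz": 0},{"tx": 0,"ty": 0,"tz": -1.5,"rx": 0,"ry": 0,"rz": 0},{"tx": 0,"ty": 0,"tz": 0,"rx": 0,"ry": 0,"rz": 0}])

```text
time: 18.35
tool_pos: [576.8, 138.8, -8.4]
tcp_rot: [3.139, 0.0, 1.625]
contact_force: [0.2, -0.5, -0.9]
grip_width: 42.0
finger_force: 30.0
```

Emit:
carry_out(gripper=0.3, plan=[{"tx": 0,"ty": 0,"tz": 0,"rx": 0,"ry": 0,"rz": 0},{"tx": 0,"ty": 0,"tz": 0,"rx": 0,"ry": 0,"rz": 0},{"tx": 0,"ty": 0,"tz": 0,"rx": 0,"ry": 0,"rz": 0},{"tx": 0,"ty": 0,"tz": 0,"rx": 0,"ry": 0,"rz": 0},{"tx": 0,"ty": 0,"tz": 10,"rx": 0,"ry": 0,"rz": 0},{"tx": 0,"ty": 0,"tz": 40,"rx": 0,"ry": 0,"rz": 0},{"tx": 0,"ty": 0,"tz": 40,"rx": 0,"ry": 0,"rz": 0},{"tx": 0,"ty": 0,"tz": 40,"rx": 0,"ry": 0,"rz": 0},{"tx": 0,"ty": 0,"tz": 40,"rx": 0,"ry": 0,"rz": 0},{"tx": 0,"ty": 0,"tz": 0,"rx": 0,"ry": 0,"rz": 0}])

```text
time: 19.35
tool_pos: [579.1, 139.4, 167.5]
tcp_rot: [3.129, -0.001, 1.626]
contact_force: [0.8, -0.1, -0.2]
grip_width: 64.4
finger_force: 0.0
```

Run:
```python
from h import *
im,m=cap('top','t4.png'); a=cv2.imread('pics/top0.png')[:,:,::-1]
d=cv2.absdiff(im,a).max(2)
for n,(x,y,X,Y) in dict(bell=(385,210,430,255),pole=(480,200,545,340),mug=(340,130,460,200)).items(): print(n,(d[y:Y,x:X]>40).sum(),d[y:Y,x:X].mean().round(1))
print(bot.get_obs()['tool_pos'])
```

```text
bell 368 24.6
pole 0 6.9
mug 5 6.5
[577.55129225 139.22161592 164.2376997 ]
```

Emit:
carry_out(gripper=0, plan=[{"tx": 2.8,"ty": -30,"tz": 0,"rx": 0,"ry": 0,"rz": -0.13},{"tx": 2.8,"ty": -30,"tz": 0,"rx": 0,"ry": 0,"rz": -0.13},{"tx": 2.8,"ty": -30,"tz": 0,"rx": 0,"ry": 0,"rz": -0.13},{"tx": 2.8,"ty": -30,"tz": 0,"rx": 0,"ry": 0,"rz": -0.13},{"tx": 2.8,"ty": -30,"tz": 0,"rx": 0,"ry": 0,"rz": -0.13},{"tx": 2.8,"ty": -30,"tz": 0,"rx": 0,"ry": 0,"rz": -0.13},{"tx": 2.8,"ty": -30,"tz": 0,"rx": 0,"ry": 0,"rz": -0.13},{"tx": 2.8,"ty": -30,"tz": 0,"rx": 0,"ry": 0,"rz": -0.13},{"tx": 2.8,"ty": -30,"tz": 0,"rx": 0,"ry": 0,"rz": -0.13},{"tx": 2.8,"ty": -30,"tz": 0,"rx": 0,"ry": 0,"rz": -0.13},{"tx": 2.8,"ty": -30,"tz": 0,"rx": 0,"ry": 0,"rz": -0.13},{"tx": 2.8,"ty": -29,"tz": 0,"rx": 0,"ry": 0,"rz": -0.13}])

```text
time: 20.6
tool_pos: [608.6, -221.0, 159.0]
tcp_rot: [-3.14, 0.002, 0.06]
contact_force: [-0.2, 0.2, 0.5]
grip_width: 91.7
finger_force: 0.0
```

Emit:
carry_out(plan=[{"tx": 0,"ty": 0,"tz": -40,"rx": 0,"ry": 0,"rz": 0},{"tx": 0,"ty": 0,"tz": -40,"rx": 0,"ry": 0,"rz": 0},{"tx": 0,"ty": 0,"tz": 0,"rx": 0,"ry": 0,"rz": 0},{"tx": 0,"ty": 0,"tz": 0,"rx": 0,"ry": 0,"rz": 0}])

```text
time: 21.0
tool_pos: [608.9, -219.7, 79.8]
tcp_rot: [-3.14, 0.002, 0.066]
contact_force: [-0.1, -0.7, 0.8]
grip_width: 91.4
finger_force: 0.0
```

Run:
```python
from h import *
im,m=cap('wrist','w5.png'); pickle.dump(m,open('w5.pkl','wb'))
print(bot.get_obs()['tool_pos'],bot.get_obs()['tcp_rot'])
h=cv2.cvtColor(im,cv2.COLOR_RGB2HSV); b=((h[:,:,1]>150)&(h[:,:,0]>12)&(h[:,:,0]<28)).astype(np.uint8); b[300:]=0
n,l,s,c=cv2.connectedComponentsWithStats(b)
for i in np.argsort(-s[1:,4])[:3]+1: print(s[i],c[i])
print(proj(m,[609.5,-219,0]),proj(m,[609.5,-219,42]))
```

```text
[ 610.09518227 -220.1598059    81.573259  ] [ 3.14077700e+00 -1.20081899e-03  6.61908759e-02]
[  341     0   170   110 13596] [416.76904972  50.78147985]
[ 274  200   74   72 3117] [306.23291627 234.99935836]
[308 220   7   6  18] [310.83333333 222.83333333]
[313.8 237.7] [313.7 256.1]
```

The bell blob is centred near (311,236), against a predicted (313.8,237.7), so it is within about 2 mm of where it was and I can grasp it.

Emit:
carry_out(plan=[{"tx": 0,"ty": 1,"tz": -30,"rx": 0,"ry": 0,"rz": 0},{"tx": 0,"ty": 0,"tz": -30,"rx": 0,"ry": 0,"rz": 0},{"tx": 0,"ty": 0,"tz": -20,"rx": 0,"ry": 0,"rz": 0},{"tx": 0,"ty": 0,"tz": -7,"rx": 0,"ry": 0,"rz": 0},{"tx": 0,"ty": 0,"tz": 0,"rx": 0,"ry": 0,"rz": 0}])

```text
time: 21.55
tool_pos: [610.1, -219.2, -5.7]
tcp_rot: [3.141, -0.001, 0.066]
contact_force: [0.9, 0.2, 0.4]
grip_width: 91.6
finger_force: 0.0
```

Emit:
carry_out(gripper=1, plan=[{"tx": 0,"ty": 0,"tz": 0,"rx": 0,"ry": 0,"rz": 0},{"tx": 0,"ty": 0,"tz": 0,"rx": 0,"ry": 0,"rz": 0},{"tx": 0,"ty": 0,"tz": 0,"rx": 0,"ry": 0,"rz": 0},{"tx": 0,"ty": 0,"tz": 0,"rx": 0,"ry": 0,"rz": 0},{"tx": 0,"ty": 0,"tz": 0,"rx": 0,"ry": 0,"rz": 0},{"tx": 0,"ty": 0,"tz": 0,"rx": 0,"ry": 0,"rz": 0},{"tx": 0,"ty": 0,"tz": 0,"rx": 0,"ry": 0,"rz": 0},{"tx": 0,"ty": 0,"tz": 0,"rx": 0,"ry": 0,"rz": 0},{"tx": 0,"ty": 0,"tz": 0,"rx": 0,"ry": 0,"rz": 0}])

```text
time: 22.45
tool_pos: [609.3, -218.9, -6.8]
tcp_rot: [-3.141, 0.0, 0.066]
contact_force: [-0.0, 1.2, 0.6]
grip_width: 33.8
finger_force: 30.3
```

Emit:
carry_out(plan=[{"tx": 0,"ty": 0,"tz": 20,"rx": 0,"ry": 0,"rz": 0},{"tx": 0,"ty": 0,"tz": 40,"rx": 0,"ry": 0,"rz": 0},{"tx": 0,"ty": 0,"tz": 40,"rx": 0,"ry": 0,"rz": 0},{"tx": 0,"ty": 0,"tz": 40,"rx": 0,"ry": 0,"rz": 0},{"tx": 0,"ty": 0,"tz": 40,"rx": 0,"ry": 0,"rz": 0},{"tx": 4,"ty": 31,"tz": 0,"rx": 0,"ry": 0,"rz": 0.13},{"tx": 4,"ty": 31,"tz": 0,"rx": 0,"ry": 0,"rz": 0.13},{"tx": 4,"ty": 31,"tz": 0,"rx": 0,"ry": 0,"rz": 0.13},{"tx": 4,"ty": 31,"tz": 0,"rx": 0,"ry": 0,"rz": 0.13},{"tx": 4,"ty": 31,"tz": 0,"rx": 0,"ry": 0,"rz": 0.13},{"tx": 4,"ty": 31,"tz": 0,"rx": 0,"ry": 0,"rz": 0.13}])

```text
time: 23.55
tool_pos: [633.1, -31.8, 172.7]
tcp_rot: [-3.141, 0.001, 0.851]
contact_force: [-0.6, -0.0, -2.2]
grip_width: 34.3
finger_force: 30.3
```

Emit:
carry_out(plan=[{"tx": 4,"ty": 31,"tz": 0,"rx": 0,"ry": 0,"rz": 0.13},{"tx": 4,"ty": 31,"tz": 0,"rx": 0,"ry": 0,"rz": 0.13},{"tx": 4,"ty": 31,"tz": 0,"rx": 0,"ry": 0,"rz": 0.13},{"tx": 4,"ty": 31,"tz": 0,"rx": 0,"ry": 0,"rz": 0.13},{"tx": 4,"ty": 31,"tz": 0,"rx": 0,"ry": 0,"rz": 0.13},{"tx": 4,"ty": 30,"tz": 0,"rx": 0,"ry": 0,"rz": 0.13},{"tx": 0,"ty": 0,"tz": 0,"rx": 0,"ry": 0,"rz": 0},{"tx": 0,"ty": 0,"tz": 0,"rx": 0,"ry": 0,"rz": 0}])

```text
time: 24.35
tool_pos: [657.0, 152.3, 172.4]
tcp_rot: [-3.14, 0.001, 1.626]
contact_force: [0.2, 0.4, -2.2]
grip_width: 34.5
finger_force: 30.4
```

Emit:
carry_out(plan=[{"tx": 0,"ty": 0,"tz": -40,"rx": 0,"ry": 0,"rz": 0},{"tx": 0,"ty": 0,"tz": -40,"rx": 0,"ry": 0,"rz": 0},{"tx": 0,"ty": 0,"tz": -40,"rx": 0,"ry": 0,"rz": 0},{"tx": 0,"ty": 0,"tz": -35,"rx": 0,"ry": 0,"rz": 0},{"tx": 0,"ty": 0,"tz": -10,"rx": 0,"ry": 0,"rz": 0},{"tx": 0,"ty": 0,"tz": -2,"rx": 0,"ry": 0,"rz": 0},{"tx": 0,"ty": 0,"tz": -2,"rx": 0,"ry": 0,"rz": 0},{"tx": 0,"ty": 0,"tz": 0,"rx": 0,"ry": 0,"rz": 0},{"tx": 0,"ty": 0,"tz": 0,"rx": 0,"ry": 0,"rz": 0}])

```text
time: 25.25
tool_pos: [658.5, 152.0, 6.1]
tcp_rot: [3.138, -0.0, 1.626]
contact_force: [-0.4, 0.5, -2.7]
grip_width: 34.2
finger_force: 30.4
```

Emit:
carry_out(plan=[{"tx": 0,"ty": 0,"tz": -1.5,"rx": 0,"ry": 0,"rz": 0},{"tx": 0,"ty": 0,"tz": 0,"rx": 0,"ry": 0,"rz": 0}])

```text
time: 25.45
tool_pos: [657.6, 152.1, 3.2]
tcp_rot: [3.141, -0.0, 1.626]
contact_force: [0.7, -0.4, -0.2]
grip_width: 34.4
finger_force: 30.5
```

Emit:
carry_out(gripper=0.4, plan=[{"tx": 0,"ty": 0,"tz": 0,"rx": 0,"ry": 0,"rz": 0},{"tx": 0,"ty": 0,"tz": 0,"rx": 0,"ry": 0,"rz": 0},{"tx": 0,"ty": 0,"tz": 0,"rx": 0,"ry": 0,"rz": 0},{"tx": 0,"ty": 0,"tz": 0,"rx": 0,"ry": 0,"rz": 0},{"tx": 0,"ty": 0,"tz": 10,"rx": 0,"ry": 0,"rz": 0},{"tx": 0,"ty": 0,"tz": 40,"rx": 0,"ry": 0,"rz": 0},{"tx": 0,"ty": 0,"tz": 40,"rx": 0,"ry": 0,"rz": 0},{"tx": 0,"ty": -20,"tz": 40,"rx": 0,"ry": 0,"rz": 0},{"tx": 0,"ty": -40,"tz": 20,"rx": 0,"ry": 0,"rz": -0.12},{"tx": 0,"ty": -40,"tz": 10,"rx": 0,"ry": 0,"rz": -0.12},{"tx": 0,"ty": -40,"tz": 0,"rx": 0,"ry": 0,"rz": -0.12},{"tx": 0,"ty": -40,"tz": 0,"rx": 0,"ry": 0,"rz": -0.12}])

```text
time: 26.65
tool_pos: [657.5, -29.5, 164.5]
tcp_rot: [3.139, -0.001, 1.141]
contact_force: [-0.3, -0.2, 0.0]
grip_width: 55.3
finger_force: 0.0
```

Run:
```python
from h import *
im,m=cap('top','t5.png'); s,ms=cap('side','s5.png')
o=np.zeros((560,800,3),np.uint8)
o[:,:400]=cv2.resize(im[90:314,190-80:350-80,::-1],(400,560)); 
o[:,400:]=cv2.resize(s[245:455,70:220,::-1],(400,560))
cv2.imwrite('pics/c7.png',o); print(bot.get_obs()['tool_pos'],bot.get_obs()['tcp_rot'])
```

```text
[657.40270409 -33.49171192 163.72182975] [3.13962407e+00 1.29394177e-03 1.13744852e+00]
```

View pics/s5.png

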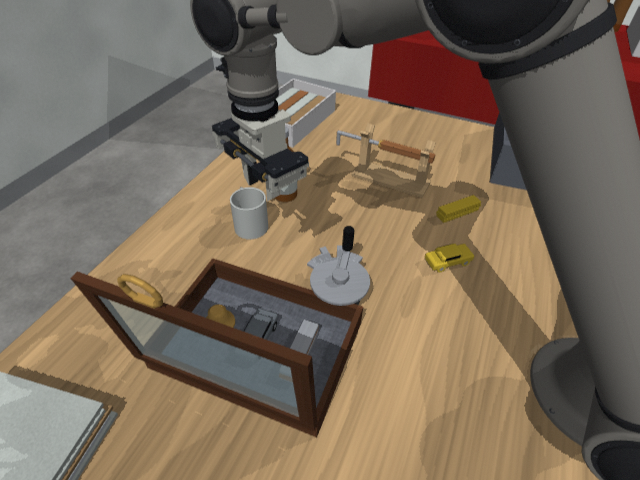

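All three collectables stand in the case: the bell at (220,317), the car at (262,322) and the organ at (305,335). The lid is still raised with the ring near (140,290). Next I'll fit the lid angle from its corners and ring in both cameras.

```bash
cat >> h.py <<'E'
def C(x,y,z,cx=568,cy=154.5,a=.057):
    c,s=np.cos(a),np.sin(a); return np.array([cx+c*x-s*y,cy+s*x+c*y,z])
def lid(x,r,q): return C(x,115-r*np.cos(q),62+r*np.sin(q))
E
python3 - <<'E'
from h import *
from scipy.optimize import least_squares
t=T(); s=pickle.load(open('side.pkl','rb'))
c2=lambda x,y:np.array([110+x/2.8,95+y/2.8])
for q in(1.6,1.65,1.7,1.75,1.8):
  print(q,'side',proj(s,lid(160,230,q)),proj(s,lid(-160,230,q)),'ring',proj(s,lid(50,277,q)),proj(s,lid(50,252,q)),'top',proj(t,lid(160,230,q)),proj(t,lid(-160,230,q)),proj(t,lid(50,252,q)))
print('obs side (76,278),(312,360) ring ctr (140,291); top',c2(90,20),c2(14,508),'ringc',c2(48,160))
im=cv2.imread('pics/side0.png'); h=cv2.cvtColor(im,cv2.COLOR_BGR2HSV)
b=((h[...,0]>14)&(h[...,0]<28)&(h[...,1]>130)).astype(np.uint8)
n,l,st,c=cv2.connectedComponentsWithStats(b[260:320,105:175]); i=np.argmax(st[1:,4])+1; print(st[i]+[105,260,0,0,0],c[i]+[105,260])
im=cv2.imread('pics/top0.png'); h=cv2.cvtColor(im,cv2.COLOR_BGR2HSV)
b=((h[...,0]>10)&(h[...,0]<28)&(h[...,1]>120)).astype(np.uint8)
n,l,st,c=cv2.connectedComponentsWithStats(b[130:175,112:142]); i=np.argmax(st[1:,4])+1; print(st[i]+[112,130,0,0,0],c[i]+[112,130])
print(-np.array(s['R']).T@s['t'])
E
```

```text
1.6 side [ 89.5 256.6] [324.2 335.9] ring [152.  255.5] [157.7 269.6] top [156.2 101.3] [129.1 280. ] [142.4 154.4]
1.65 side [ 83.2 263.1] [320.5 344.7] ring [144.5 264.3] [151.2 277.5] top [149.9 101.1] [122.3 279.6] [135.1 154.1]
1.7 side [ 76.9 270.1] [316.7 354.1] ring [137.  273.9] [144.7 286.1] top [143.8 101.1] [115.6 279.3] [128.1 154. ]
1.75 side [ 70.6 277.5] [312.8 364. ] ring [129.4 284.1] [138.3 295.2] top [137.8 101.2] [109.2 279. ] [121.2 154. ]
1.8 side [ 64.5 285.4] [308.8 374.3] ring [121.9 295. ] [131.8 304.8] top [132.1 101.5] [103.1 278.7] [114.6 154.1]
obs side (76,278),(312,360) ring ctr (140,291); top [142.14285714 102.14285714] [115.         276.42857143] ringc [127.14285714 152.14285714]
[117 274  46  35 739] [140.31258457 291.52232747]
[118 144  19  25 177] [127.62711864 157.81355932]
[304.79304752 513.56890372 702.24077414]
```

Emit:
carry_out(gripper=0, plan=[{"tx": -12,"ty": -33,"tz": 0,"rx": 0,"ry": 0,"rz": -0.1},{"tx": -12,"ty": -33,"tz": 0,"rx": 0,"ry": 0,"rz": -0.1},{"tx": -12,"ty": -33,"tz": 0,"rx": 0,"ry": 0,"rz": -0.1},{"tx": -12,"ty": -33,"tz": 0,"rx": 0,"ry": 0,"rz": -0.1},{"tx": -12,"ty": -33,"tz": 0,"rx": 0,"ry": 0,"rz": -0.1},{"tx": -12,"ty": -33,"tz": 0,"rx": 0,"ry": 0,"rz": -0.1},{"tx": -12,"ty": -33,"tz": 0,"rx": 0,"ry": 0,"rz": -0.1},{"tx": -12,"ty": -33,"tz": 0,"rx": 0,"ry": 0,"rz": -0.1},{"tx": -12,"ty": -33,"tz": 0,"rx": 0,"ry": 0,"rz": -0.1},{"tx": -12,"ty": -33,"tz": 0,"rx": 0,"ry": 0,"rz": -0.1},{"tx": -12,"ty": -33,"tz": 0,"rx": 0,"ry": 0,"rz": -0.1},{"tx": -8,"ty": -37,"tz": 0,"rx": 0,"ry": 0,"rz": -0.09}])

```text
time: 27.95
tool_pos: [517.2, -428.4, 163.7]
tcp_rot: [3.141, -0.001, -0.046]
contact_force: [0.4, 0.0, -0.1]
grip_width: 91.7
finger_force: 0.0
```

Emit:
carry_out(plan=[{"tx": 0,"ty": 0,"tz": -20,"rx": 0,"ry": 0,"rz": 0},{"tx": 0,"ty": 0,"tz": 0,"rx": 0,"ry": 0,"rz": 0},{"tx": 0,"ty": 0,"tz": 0,"rx": 0,"ry": 0,"rz": 0}])

```text
time: 28.25
tool_pos: [517.7, -427.0, 143.0]
tcp_rot: [-3.141, 0.0, -0.043]
contact_force: [-0.1, 0.2, -0.2]
grip_width: 91.9
finger_force: 0.0
```

Run:
```python
from h import *
im,m=cap('wrist','w6.png'); pickle.dump(m,open('w6.pkl','wb'))
print(bot.get_obs()['tool_pos'],bot.get_obs()['tcp_rot'])
print([proj(m,[493+p*.9986,-432.7-p*.053,z]) for p,z in((50,110),(90,105),(170,105),(25,110))])
```

```text
[ 518.09361986 -427.15376361  143.64655121] [ 3.14136951e+00 -5.37520295e-04 -4.23890757e-02]
[array([326.5, 221. ]), array([327.6, 154.8]), array([330.8,   2.9]), array([325.7, 258.7])]
```

View pics/w6.png

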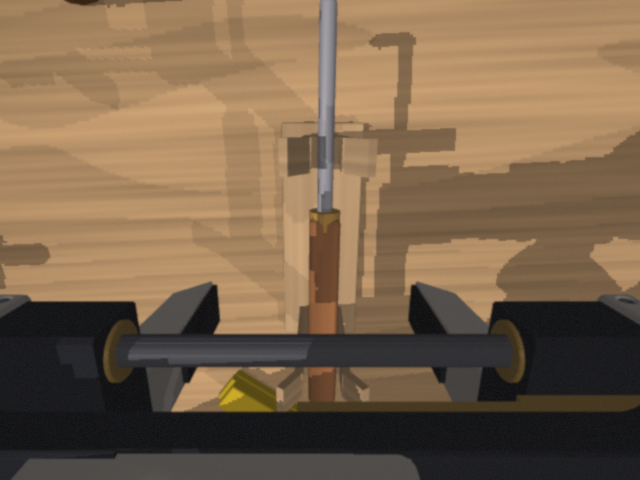

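The wrist view shows the pole along columns 323-328 with the end of its ferrule at row 209. That matches the prediction, so I need to shift 6 mm to -y to centre and then descend.

Emit:
carry_out(plan=[{"tx": 0,"ty": -6,"tz": -20,"rx": 0,"ry": 0,"rz": -0.01},{"tx": 0,"ty": 0,"tz": -30,"rx": 0,"ry": 0,"rz": 0},{"tx": 0,"ty": 0,"tz": -20,"rx": 0,"ry": 0,"rz": 0},{"tx": 0,"ty": 0,"tz": -15,"rx": 0,"ry": 0,"rz": 0},{"tx": 0,"ty": 0,"tz": -6,"rx": 0,"ry": 0,"rz": 0},{"tx": 0,"ty": 0,"tz": 0,"rx": 0,"ry": 0,"rz": 0}])

```text
time: 28.9
tool_pos: [517.7, -433.6, 51.8]
tcp_rot: [-3.141, 0.0, -0.053]
contact_force: [-0.0, -0.5, -0.2]
grip_width: 91.5
finger_force: 0.0
```

Emit:
carry_out(gripper=1, plan=[{"tx": 0,"ty": 0,"tz": 0,"rx": 0,"ry": 0,"rz": 0},{"tx": 0,"ty": 0,"tz": 0,"rx": 0,"ry": 0,"rz": 0},{"tx": 0,"ty": 0,"tz": 0,"rx": 0,"ry": 0,"rz": 0},{"tx": 0,"ty": 0,"tz": 0,"rx": 0,"ry": 0,"rz": 0},{"tx": 0,"ty": 0,"tz": 0,"rx": 0,"ry": 0,"rz": 0},{"tx": 0,"ty": 0,"tz": 0,"rx": 0,"ry": 0,"rz": 0},{"tx": 0,"ty": 0,"tz": 0,"rx": 0,"ry": 0,"rz": 0},{"tx": 0,"ty": 0,"tz": 0,"rx": 0,"ry": 0,"rz": 0},{"tx": 0,"ty": 0,"tz": 0,"rx": 0,"ry": 0,"rz": 0},{"tx": 0,"ty": 0,"tz": 0,"rx": 0,"ry": 0,"rz": 0},{"tx": 0,"ty": 0,"tz": 0,"rx": 0,"ry": 0,"rz": 0}])

```text
time: 30.0
tool_pos: [517.4, -434.0, 51.7]
tcp_rot: [3.142, 0.0, -0.054]
contact_force: [0.2, -0.9, -0.2]
grip_width: 19.6
finger_force: 30.0
```

Emit:
carry_out(plan=[{"tx": 0,"ty": 0,"tz": 15,"rx": 0,"ry": 0,"rz": 0},{"tx": 0,"ty": 0,"tz": 30,"rx": 0,"ry": 0,"rz": 0},{"tx": 0,"ty": 0,"tz": 35,"rx": 0,"ry": 0,"rz": 0},{"tx": 0,"ty": 0,"tz": 35,"rx": 0,"ry": 0,"rz": 0},{"tx": 0,"ty": 0,"tz": 35,"rx": 0,"ry": 0,"rz": 0},{"tx": 0,"ty": 0,"tz": 35,"rx": 0,"ry": 0,"rz": 0},{"tx": 0,"ty": 0,"tz": 35,"rx": 0,"ry": 0,"rz": 0},{"tx": 0,"ty": 0,"tz": 35,"rx": 0,"ry": 0,"rz": 0},{"tx": 0,"ty": 0,"tz": 35,"rx": 0,"ry": 0,"rz": 0},{"tx": 0,"ty": 0,"tz": 3,"rx": 0,"ry": 0,"rz": 0},{"tx": 0,"ty": 0,"tz": 0,"rx": 0,"ry": 0,"rz": 0}])

```text
time: 31.1
tool_pos: [517.4, -434.1, 345.9]
tcp_rot: [3.14, -0.002, -0.054]
contact_force: [0.2, -0.3, -1.7]
grip_width: 19.7
finger_force: 30.0
```

Emit:
carry_out(plan=[{"tx": 7,"ty": 40,"tz": 0,"rx": 0,"ry": 0,"rz": 0.12},{"tx": 7,"ty": 40,"tz": 0,"rx": 0,"ry": 0,"rz": 0.12},{"tx": 7,"ty": 40,"tz": 0,"rx": 0,"ry": 0,"rz": 0.12},{"tx": 7,"ty": 40,"tz": 0,"rx": 0,"ry": 0,"rz": 0.12},{"tx": 7,"ty": 40,"tz": 0,"rx": 0,"ry": 0,"rz": 0.12},{"tx": 7,"ty": 40,"tz": 0,"rx": 0,"ry": 0,"rz": 0.12},{"tx": 7,"ty": 40,"tz": 0,"rx": 0,"ry": 0,"rz": 0.12},{"tx": 7,"ty": 40,"tz": 0,"rx": 0,"ry": 0,"rz": 0.12},{"tx": 7,"ty": 40,"tz": 0,"rx": 0,"ry": 0,"rz": 0.12},{"tx": 7,"ty": 40,"tz": 0,"rx": 0,"ry": 0,"rz": 0.12}])

```text
time: 32.1
tool_pos: [586.5, -32.2, 342.7]
tcp_rot: [-3.138, 0.001, 1.151]
contact_force: [1.3, -0.2, -1.2]
grip_width: 19.5
finger_force: 30.0
```

Emit:
carry_out(plan=[{"tx": 7,"ty": 30,"tz": 0,"rx": 0,"ry": 0,"rz": 0.12},{"tx": 7,"ty": 30,"tz": 0,"rx": 0,"ry": 0,"rz": 0.12},{"tx": 8,"ty": 30,"tz": 0,"rx": 0,"ry": 0,"rz": 0.12},{"tx": 8,"ty": 30,"tz": 0,"rx": 0,"ry": 0,"rz": 0.122},{"tx": 0,"ty": 0,"tz": 0,"rx": 0,"ry": 0,"rz": 0},{"tx": 0,"ty": 0,"tz": 0,"rx": 0,"ry": 0,"rz": 0}])

```text
time: 32.7
tool_pos: [616.7, 86.3, 342.7]
tcp_rot: [-3.138, 0.0, 1.628]
contact_force: [0.2, -0.1, -1.7]
grip_width: 19.9
finger_force: 30.0
```

Run:
```python
from h import *
im,m=cap('wrist','w7.png'); pickle.dump(m,open('w7.pkl','wb'))
t,_=cap('top','t7.png'); s,_=cap('side','s7.png')
print(bot.get_obs()['tool_pos'],bot.get_obs()['tcp_rot'],bot.get_obs()['contact_force'])
# mosaics
a=cv2.resize(s[200:350,60:260,::-1],(400,300)); b=cv2.resize(t[80:230,80:280,::-1],(400,300)); c=cv2.resize(im[:,:,::-1],(400,300))
o=np.zeros((600,800,3),np.uint8); o[:300,:400]=a;o[:300,400:]=b;o[300:,:400]=c
cv2.imwrite('pics/c8.png',o)
```

```text
[617.01198671  84.88141924 344.10714841] [-3.14032700e+00  2.87716687e-04  1.62567110e+00] [ 0.20483793  0.42474649 -1.20202732]
```

View pics/c8.png

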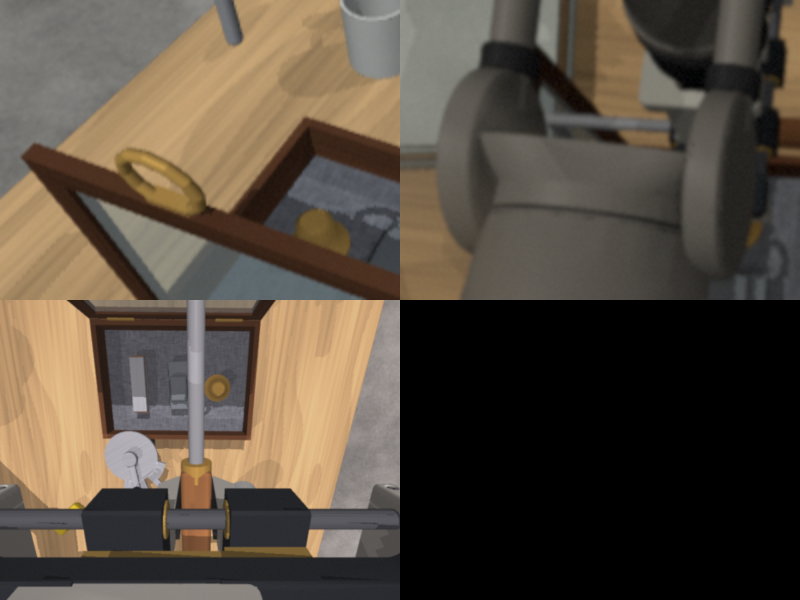

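The mosaic shows the prong end in the side view at about pixel (178,222) and the ring at pixels (117-162,274-308). The case contents are in order, and the rod points straight at the lid.

Run:
```python
from h import *
s=pickle.load(open('side.pkl','rb')); t=T()
d=np.array([-.055,.998])
for off in(147,143,151):
  for dz in (0,-5): print(off,dz,proj(s,[*(np.array([617,85])+off*d),352.3+dz]))
print('rod top end',proj(t,[*(np.array([617,85])+152*d),397]))
im=cv2.imread('pics/side0.png')[:,:,::-1]; i2=cv2.imread('pics/s7.png')[:,:,::-1]
df=cv2.absdiff(im,i2).max(2)[200:232,160:195]
ys,xs=np.where(df>35); 
for y in range(10,32):
    k=xs[ys==y]; print(200+y,(k.min()+160,k.max()+160,len(k)) if len(k) else None)
# ring outermost & centre triangulation: ring centre obs side(140.3,291.3) top(127.2,152.3)
from scipy.optimize import least_squares
f=lambda X:np.r_[proj(s,X)-[140.0,291.0],proj(t,X)-[127.2,152.5]]
r=least_squares(f,[609,300,310],diff_step=1e-3); print(r.x,r.fun, lid(50,252,1.715), lid(50,277,1.715))
```

```text
147 0 [177.6 221.3]
147 -5 [178.5 224.4]
143 0 [179.5 219.2]
143 -5 [180.4 222.3]
151 0 [175.6 223.4]
151 -5 [176.5 226.5]
rod top end [149.9 137.6]
210 (np.int64(170), np.int64(179), 10)
211 (np.int64(170), np.int64(179), 10)
212 (np.int64(171), np.int64(179), 9)
213 (np.int64(171), np.int64(179), 9)
214 (np.int64(171), np.int64(180), 10)
215 (np.int64(172), np.int64(180), 9)
216 (np.int64(172), np.int64(180), 9)
217 (np.int64(172), np.int64(181), 10)
218 (np.int64(173), np.int64(181), 9)
219 (np.int64(173), np.int64(181), 9)
220 (np.int64(173), np.int64(180), 8)
221 (np.int64(174), np.int64(180), 7)
222 (np.int64(176), np.int64(178), 3)
223 None
224 None
225 None
226 None
227 None
228 None
229 None
230 None
231 None
[614.12290516 309.46742345 306.12109873] [0. 0. 0. 0.] [609.30429331 308.31638943 311.38440514] [609.09962539 311.90316516 336.12492152]
```

Emit:
carry_out(plan=[{"tx": 0,"ty": 25,"tz": 0,"rx": 0,"ry": 0,"rz": 0},{"tx": 0,"ty": 30,"tz": 0,"rx": 0,"ry": 0,"rz": 0},{"tx": 0,"ty": 25,"tz": 0,"rx": 0,"ry": 0,"rz": 0},{"tx": 0,"ty": 13,"tz": 0,"rx": 0,"ry": 0,"rz": 0},{"tx": 0,"ty": 5,"tz": 0,"rx": 0,"ry": 0,"rz": 0},{"tx": 0,"ty": 0,"tz": 0,"rx": 0,"ry": 0,"rz": 0}])

```text
time: 33.45
tool_pos: [617.4, 183.4, 344.6]
tcp_rot: [-3.141, 0.0, 1.627]
contact_force: [0.2, 0.2, -2.0]
grip_width: 19.6
finger_force: 30.0
```

Emit:
carry_out(plan=[{"tx": 0,"ty": 0,"tz": -10,"rx": 0,"ry": 0,"rz": 0},{"tx": 0,"ty": 0,"tz": -10,"rx": 0,"ry": 0,"rz": 0},{"tx": 0,"ty": 0,"tz": -8,"rx": 0,"ry": 0,"rz": 0},{"tx": 0,"ty": 0,"tz": 0,"rx": 0,"ry": 0,"rz": 0}])

```text
time: 33.85
tool_pos: [616.7, 183.3, 314.7]
tcp_rot: [-3.138, 0.0, 1.627]
contact_force: [0.1, -0.0, -1.0]
grip_width: 19.7
finger_force: 30.0
```

Run:
```python
from h import *
s,_=cap('side','s8.png')
print(bot.get_obs()['tool_pos'],bot.get_obs()['tcp_rot'],bot.get_obs()['contact_force'])
cv2.imwrite('pics/c9.png',cv2.resize(s[210:320,80:220,::-1],None,fx=5,fy=5,interpolation=cv2.INTER_CUBIC))
# lid moved? compare lid corners
a=cv2.imread('pics/side0.png')[:,:,::-1]; d=cv2.absdiff(s,a).max(2); print((d[270:310,70:115]>40).sum(),(d[340:420,290:325]>40).sum())
```

```text
[617.06084269 183.46664246 315.7370606 ] [-3.13974389e+00  2.57050156e-04  1.62723415e+00] [ 0.1966291   0.40472545 -1.45758118]
28 89
```

Emit:
carry_out(plan=[{"tx": 0,"ty": 0,"tz": -6,"rx": 0,"ry": 0,"rz": 0},{"tx": 0,"ty": 0,"tz": -5,"rx": 0,"ry": 0,"rz": 0},{"tx": 0,"ty": 0,"tz": -3,"rx": 0,"ry": 0,"rz": 0},{"tx": 0,"ty": 0,"tz": 0,"rx": 0,"ry": 0,"rz": 0},{"tx": 0,"ty": 0,"tz": 0,"rx": 0,"ry": 0,"rz": 0}])

```text
time: 34.4
tool_pos: [617.4, 184.0, 302.8]
tcp_rot: [3.141, -0.0, 1.628]
contact_force: [0.1, -0.2, -2.2]
grip_width: 19.6
finger_force: 30.0
```

Emit:
carry_out(plan=[{"tx": 0,"ty": -3,"tz": 0,"rx": 0,"ry": 0,"rz": 0},{"tx": 0,"ty": -3,"tz": 0,"rx": 0,"ry": 0,"rz": 0},{"tx": 0,"ty": 0,"tz": 0,"rx": 0,"ry": 0,"rz": 0},{"tx": 0,"ty": 0,"tz": 0,"rx": 0,"ry": 0,"rz": 0}])

```text
time: 34.8
tool_pos: [617.4, 177.8, 302.9]
tcp_rot: [3.141, -0.0, 1.627]
contact_force: [-0.1, -0.4, -1.5]
grip_width: 19.9
finger_force: 30.0
```

Emit:
carry_out(plan=[{"tx": 0,"ty": -3,"tz": 0,"rx": 0,"ry": 0,"rz": 0},{"tx": 0,"ty": -3,"tz": 0,"rx": 0,"ry": 0,"rz": 0},{"tx": 0,"ty": 0,"tz": 0,"rx": 0,"ry": 0,"rz": 0},{"tx": 0,"ty": 0,"tz": 0,"rx": 0,"ry": 0,"rz": 0}])

```text
time: 35.2
tool_pos: [617.4, 171.9, 302.8]
tcp_rot: [3.141, 0.0, 1.628]
contact_force: [-0.2, -0.0, -1.4]
grip_width: 19.8
finger_force: 30.0
```

Emit:
carry_out(plan=[{"tx": 0,"ty": -2,"tz": -2,"rx": 0,"ry": 0,"rz": 0},{"tx": 0,"ty": -2,"tz": -2,"rx": 0,"ry": 0,"rz": 0},{"tx": 0,"ty": 0,"tz": 0,"rx": 0,"ry": 0,"rz": 0},{"tx": 0,"ty": 0,"tz": 0,"rx": 0,"ry": 0,"rz": 0}])

```text
time: 35.6
tool_pos: [617.3, 167.8, 298.5]
tcp_rot: [-3.141, 0.0, 1.628]
contact_force: [0.6, 1.8, -1.2]
grip_width: 19.9
finger_force: 30.0
```

Emit:
carry_out(plan=[{"tx": 0,"ty": -2,"tz": 0,"rx": 0,"ry": 0,"rz": 0},{"tx": 0,"ty": -2,"tz": 0,"rx": 0,"ry": 0,"rz": 0},{"tx": 0,"ty": 0,"tz": 0,"rx": 0,"ry": 0,"rz": 0},{"tx": 0,"ty": 0,"tz": 0,"rx": 0,"ry": 0,"rz": 0}])

```text
time: 36.0
tool_pos: [617.4, 163.7, 298.8]
tcp_rot: [3.141, 0.0, 1.627]
contact_force: [0.5, 0.0, -1.5]
grip_width: 20.1
finger_force: 30.0
```

Run:
```python
from h import *
s,_=cap('side','s9.png')
print(bot.get_obs()['tool_pos'],bot.get_obs()['contact_force'])
cv2.imwrite('pics/c9.png',cv2.resize(s[230:320,80:220,::-1],None,fx=5,fy=5,interpolation=cv2.INTER_CUBIC))
```

```text
[617.40885795 163.68248527 298.7955657 ] [-0.41901212 -0.0571098  -0.94093272]
```

View pics/c9.png

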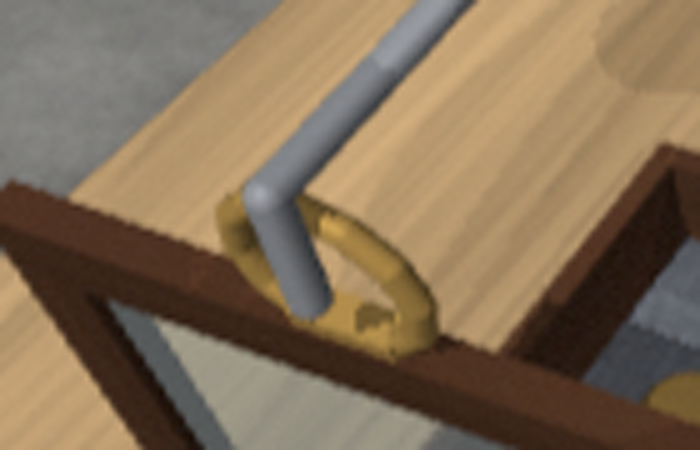

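The hook is in the ring: the prong sits behind the outer wire, with the elbow at (265,195) in the crop. Now I'll compute the arc.

Run:
```python
from h import *
import json
def tool(q,k=4):
    r=277; H=C(50,115-r*np.cos(q)+k*np.cos(q),62+r*np.sin(q)+k*np.sin(q))
    return H+[7.9,-137.7,-39.2]
p=np.array([617.4,163.7,298.8]); cur=p.copy()
qs=[1.66]+list(np.arange(1.6,-.001,-.05))
out=[]
for q in qs:
    d=np.round((tool(q)-cur)*2)/2; cur=cur+d; out.append(d.tolist())
for i in range(0,len(out),11): print(i,qs[i],[tuple(o) for o in out[i:i+11]])
print(cur)
```

```text
0 1.66 [(0.5, -5.0, 4.0), (1.0, -16.5, 1.0), (0.5, -13.5, -0.0), (1.0, -13.5, -0.5), (0.5, -13.5, -1.5), (1.0, -13.5, -2.0), (1.0, -13.5, -3.0), (0.5, -13.0, -3.0), (1.0, -13.0, -4.5), (0.5, -13.0, -4.5), (0.5, -12.5, -5.5)]
11 1.0999999999999996 [(1.0, -12.5, -6.0), (0.5, -12.0, -7.0), (1.0, -11.5, -7.0), (0.5, -11.5, -8.0), (0.5, -10.5, -8.5), (0.5, -10.5, -9.0), (0.5, -10.0, -9.5), (0.5, -9.5, -10.0), (1.0, -9.0, -10.5), (0.0, -8.5, -11.0), (0.5, -8.0, -11.5)]
22 0.5499999999999992 [(0.5, -7.5, -11.5), (0.5, -7.0, -12.5), (0.5, -6.0, -12.5), (0.0, -6.0, -12.5), (0.5, -5.0, -13.0), (0.0, -4.0, -13.5), (0.5, -4.0, -13.5), (0.0, -3.0, -13.5), (0.0, -2.0, -14.0), (0.5, -2.0, -14.0), (-0.0, -1.0, -14.0)]
33 -1.3322676295501878e-15 [(-0.0, -0.5, -14.0)]
[ 634.9 -138.3   22.8]
```

Emit:
carry_out(plan=[{"tx": 0.5,"ty": -5,"tz": 4,"rx": 0,"ry": 0,"rz": 0},{"tx": 0.5,"ty": -8.5,"tz": 0.5,"rx": 0,"ry": 0,"rz": 0},{"tx": 0.5,"ty": -8,"tz": 0.5,"rx": 0,"ry": 0,"rz": 0},{"tx": 0.5,"ty": -13.5,"tz": 0,"rx": 0,"ry": 0,"rz": 0},{"tx": 1,"ty": -13.5,"tz": -0.5,"rx": 0,"ry": 0,"rz": 0},{"tx": 0,"ty": 0,"tz": 0,"rx": 0,"ry": 0,"rz": 0}])

```text
time: 36.65
tool_pos: [620.7, 112.6, 303.2]
tcp_rot: [3.141, 0.001, 1.625]
contact_force: [0.9, -0.1, -1.8]
grip_width: 19.8
finger_force: 30.0
```

Run:
```python
from h import *
s,_=cap('side','s10.png'); a=cv2.imread('pics/s9.png')[:,:,::-1]
o=bot.get_obs();print(o['tool_pos'],o['contact_force'],o['moment'])
d=cv2.absdiff(s,a).max(2); print((d[265:290,65:115]>40).sum(),(d[340:420,290:325]>40).sum())
h=cv2.cvtColor(s,cv2.COLOR_RGB2HSV)
b=((h[...,0]>14)&(h[...,0]<28)&(h[...,1]>130)).astype(np.uint8)
n,l,st,c=cv2.connectedComponentsWithStats(b[200:310,100:200]); i=np.argmax(st[1:,4])+1; print(st[i]+[100,200,0,0,0])
S=pickle.load(open('side.pkl','rb'))
for q in(1.7,1.6,1.5,1.4): print(q,proj(S,lid(50,252,q)))
```

```text
[620.64843052 113.66323384 303.24353   ] [-0.64081605  0.7964579  -0.38813449] [-0.00655103 -0.09771931  0.05272289]
675 998
[150 239  40  37 614]
1.7 [144.7 286.1]
1.6 [157.7 269.6]
1.5 [170.3 255.4]
1.4 [182.5 243.7]
```

The lid follows: the ring is now near (170,257), which corresponds to q≈1.5. Continuing along the arc.

Emit:
carry_out(plan=[{"tx": 0.5,"ty": -13.5,"tz": -1.5,"rx": 0,"ry": 0,"rz": 0},{"tx": 1,"ty": -13.5,"tz": -2,"rx": 0,"ry": 0,"rz": 0},{"tx": 1,"ty": -13.5,"tz": -3,"rx": 0,"ry": 0,"rz": 0},{"tx": 0.5,"ty": -13,"tz": -3,"rx": 0,"ry": 0,"rz": 0},{"tx": 1,"ty": -13,"tz": -4.5,"rx": 0,"ry": 0,"rz": 0},{"tx": 0.5,"ty": -13,"tz": -4.5,"rx": 0,"ry": 0,"rz": 0},{"tx": 0.5,"ty": -12.5,"tz": -5.5,"rx": 0,"ry": 0,"rz": 0},{"tx": 1,"ty": -12.5,"tz": -6,"rx": 0,"ry": 0,"rz": 0}])

```text
time: 37.5
tool_pos: [626.4, 9.8, 272.7]
tcp_rot: [3.142, 0.0, 1.628]
contact_force: [-0.2, 0.6, -0.9]
grip_width: 20.1
finger_force: 30.0
```

Emit:
carry_out(plan=[{"tx": 0.5,"ty": -12,"tz": -7,"rx": 0,"ry": 0,"rz": 0},{"tx": 1,"ty": -11.5,"tz": -7,"rx": 0,"ry": 0,"rz": 0},{"tx": 0.5,"ty": -11.5,"tz": -8,"rx": 0,"ry": 0,"rz": 0},{"tx": 0.5,"ty": -10.5,"tz": -8.5,"rx": 0,"ry": 0,"rz": 0},{"tx": 0.5,"ty": -10.5,"tz": -9,"rx": 0,"ry": 0,"rz": 0},{"tx": 0.5,"ty": -10,"tz": -9.5,"rx": 0,"ry": 0,"rz": 0},{"tx": 0.5,"ty": -9.5,"tz": -10,"rx": 0,"ry": 0,"rz": 0}])

```text
time: 38.2
tool_pos: [630.4, -65.4, 213.4]
tcp_rot: [-3.142, 0.0, 1.628]
contact_force: [0.3, 2.0, -1.3]
grip_width: 20.0
finger_force: 30.0
```

```bash
cat > ck.py <<'E'
from h import *
s,_=cap('side','s11.png')
o=bot.get_obs();print(o['tool_pos'],o['tcp_rot'],o['contact_force'],o['moment'])
h=cv2.cvtColor(s,cv2.COLOR_RGB2HSV)
b=((h[...,0]>14)&(h[...,0]<28)&(h[...,1]>130)).astype(np.uint8)
n,l,st,c=cv2.connectedComponentsWithStats(b[180:320,100:320])
for i in np.argsort(-st[1:,4])[:4]+1: print(st[i]+[100,180,0,0,0])
S=pickle.load(open('side.pkl','rb'))
for q in(1,.8,.7,.6,.4,.2,.1,0): print(q,proj(S,lid(50,252,q)))
E
python3 ck.py
```

```text
[629.60641629 -66.79339786 211.28027842] [-3.13848809e+00  2.66679535e-04  1.62667170e+00] [-0.03957478 -1.13590561 -3.64925881] [-0.10197098 -0.14250828  0.0336614 ]
[224 207  33  33 332]
[290 194   5   7  13]
[273 191   1   4   4]
[274 196   3   2   3]
1 [223.7 219.1]
0.8 [239.  218.4]
0.7 [245.3 220.2]
0.6 [250.8 223.4]
0.4 [259.2 233.1]
0.2 [264.8 246.3]
0.1 [266.5 254. ]
0 [267.6 262.3]
```

Emit:
carry_out(plan=[{"tx": 1,"ty": -9,"tz": -10.5,"rx": 0,"ry": 0,"rz": 0},{"tx": 0,"ty": -8.5,"tz": -11,"rx": 0,"ry": 0,"rz": 0},{"tx": 0.5,"ty": -8,"tz": -11.5,"rx": 0,"ry": 0,"rz": 0},{"tx": 0.5,"ty": -7.5,"tz": -11.5,"rx": 0,"ry": 0,"rz": 0},{"tx": 0.5,"ty": -7,"tz": -12.5,"rx": 0,"ry": 0,"rz": 0},{"tx": 0.5,"ty": -6,"tz": -12.5,"rx": 0,"ry": 0,"rz": 0},{"tx": 0,"ty": -6,"tz": -12.5,"rx": 0,"ry": 0,"rz": 0},{"tx": 0.5,"ty": -5,"tz": -13,"rx": 0,"ry": 0,"rz": 0}])

```text
time: 39.05
tool_pos: [633.9, -121.9, 118.1]
tcp_rot: [3.142, -0.0, 1.628]
contact_force: [-0.1, 1.2, -1.8]
grip_width: 19.9
finger_force: 30.0
```

Emit:
carry_out(plan=[{"tx": 0,"ty": -4,"tz": -13.5,"rx": 0,"ry": 0,"rz": 0},{"tx": 0.5,"ty": -4,"tz": -13.5,"rx": 0,"ry": 0,"rz": 0},{"tx": 0,"ty": -3,"tz": -13.5,"rx": 0,"ry": 0,"rz": 0},{"tx": 0,"ty": -2,"tz": -14,"rx": 0,"ry": 0,"rz": 0},{"tx": 0.5,"ty": -2,"tz": -14,"rx": 0,"ry": 0,"rz": 0},{"tx": 0,"ty": 0,"tz": 0,"rx": 0,"ry": 0,"rz": 0}])

```text
time: 39.65
tool_pos: [633.4, -136.4, 48.0]
tcp_rot: [-3.138, -0.001, 1.628]
contact_force: [-0.4, 0.1, -1.9]
grip_width: 20.1
finger_force: 30.0
```

```bash
python3 ck.py
```

```text
[ 634.1762644  -136.50980197   49.36984897] [-3.13947002e+00 -6.11563810e-04  1.62777363e+00] [-0.15700679  1.06737362 -1.5390697 ] [-0.07221801 -0.11350756  0.02435988]
[251 248  29  21 208]
[289 203  11  11  48]
[286 180   8   2  11]
[273 191   2   6   7]
1 [223.7 219.1]
0.8 [239.  218.4]
0.7 [245.3 220.2]
0.6 [250.8 223.4]
0.4 [259.2 233.1]
0.2 [264.8 246.3]
0.1 [266.5 254. ]
0 [267.6 262.3]
```

Emit:
carry_out(plan=[{"tx": 0,"ty": -1,"tz": -10,"rx": 0,"ry": 0,"rz": 0},{"tx": 0,"ty": -0.5,"tz": -9,"rx": 0,"ry": 0,"rz": 0},{"tx": 0,"ty": 0,"tz": -5,"rx": 0,"ry": 0,"rz": 0},{"tx": 0,"ty": 0,"tz": 0,"rx": 0,"ry": 0,"rz": 0}])

```text
time: 40.1
tool_pos: [634.4, -137.7, 25.7]
tcp_rot: [-3.14, -0.001, 1.628]
contact_force: [1.1, 3.0, -3.2]
grip_width: 19.5
finger_force: 30.0
```

Emit:
carry_out(plan=[{"tx": 0,"ty": 0,"tz": -2,"rx": 0,"ry": 0,"rz": 0},{"tx": 0,"ty": 0,"tz": -2,"rx": 0,"ry": 0,"rz": 0},{"tx": 0,"ty": 0,"tz": 0,"rx": 0,"ry": 0,"rz": 0}])

```text
time: 40.4
tool_pos: [635.0, -137.9, 22.8]
tcp_rot: [3.141, -0.0, 1.628]
contact_force: [0.9, 3.3, -1.3]
grip_width: 19.8
finger_force: 30.0
```

```bash
python3 ck.py
```

```text
[ 635.058225   -137.90047224   22.88452806] [ 3.14102378e+00 -8.33382615e-05  1.62769805e+00] [ 0.24508242  3.5370062  -1.79271052] [ 0.56702827 -0.2739803  -0.14277237]
[251 253  30  21 197]
[289 212  11  11  45]
[277 186  15   5  23]
[295 191   3   2   4]
1 [223.7 219.1]
0.8 [239.  218.4]
0.7 [245.3 220.2]
0.6 [250.8 223.4]
0.4 [259.2 233.1]
0.2 [264.8 246.3]
0.1 [266.5 254. ]
0 [267.6 262.3]
```

Emit:
carry_out(plan=[{"tx": 0,"ty": 2,"tz": 0,"rx": 0,"ry": 0,"rz": 0},{"tx": 0,"ty": 2,"tz": -1,"rx": 0,"ry": 0,"rz": 0},{"tx": 0,"ty": 0,"tz": -2,"rx": 0,"ry": 0,"rz": 0},{"tx": 0,"ty": 0,"tz": 0,"rx": 0,"ry": 0,"rz": 0}])

```text
time: 40.85
tool_pos: [634.8, -134.2, 19.7]
tcp_rot: [3.141, 0.0, 1.628]
contact_force: [-0.1, -0.4, 1.3]
grip_width: 19.7
finger_force: 30.0
```

Emit:
carry_out(plan=[{"tx": 0,"ty": 0,"tz": -2,"rx": 0,"ry": 0,"rz": 0},{"tx": 0,"ty": 0,"tz": -2,"rx": 0,"ry": 0,"rz": 0},{"tx": 0,"ty": 0,"tz": 0,"rx": 0,"ry": 0,"rz": 0}])

```text
time: 41.15
tool_pos: [634.8, -134.2, 15.4]
tcp_rot: [-3.141, 0.0, 1.628]
contact_force: [0.3, -1.7, 1.2]
grip_width: 19.7
finger_force: 30.0
```

```bash
python3 ck.py | head -3
```

```text
[ 634.84086778 -134.22932499   15.56119667] [-3.14156578e+00  1.65629314e-04  1.62770738e+00] [-0.08790269 -0.2775602   0.37868091] [ 0.12198935 -0.12539457  0.06733915]
[251 253  29  21 193]
[288 215  10  11  43]
```

Run:
```python
from h import *
S=pickle.load(open('side.pkl','rb'))
for nm in('s5.png','s11.png'):
    g=cv2.cvtColor(cv2.imread('pics/'+nm),cv2.COLOR_BGR2GRAY)
    for x in(-10,10,90,120,145):
        u,v=proj(S,C(x,-115,55)); w=[proj(S,C(x,-115+230*(1-np.cos(q)),67+230*np.sin(q)))[1] for q in(0,.05,.1)]
        c=g[int(v)-25:int(v)+15,int(round(u))-1:int(round(u))+2].mean(1)
        print(nm,x,'u',round(u),'v55',v,'v lid q0,.05,.1',w,'start',int(v)-25,c.astype(int).tolist())
```

```text
s5.png -10 u 291 v55 281.1 v lid q0,.05,.1 [np.float64(277.0), np.float64(273.2), np.float64(269.5)] start 256 [160, 157, 157, 158, 158, 160, 161, 161, 161, 161, 161, 158, 156, 153, 151, 149, 147, 146, 146, 148, 148, 149, 149, 150, 151, 151, 143, 109, 61, 55, 56, 52, 45, 38, 38, 39, 40, 42, 42, 40]
s5.png 10 u 282 v55 278.1 v lid q0,.05,.1 [np.float64(274.1), np.float64(270.2), np.float64(266.5)] start 253 [148, 150, 154, 156, 158, 159, 159, 159, 160, 162, 163, 163, 161, 162, 160, 157, 156, 154, 154, 154, 157, 159, 161, 161, 160, 160, 154, 122, 60, 56, 56, 53, 45, 39, 39, 40, 41, 43, 41, 39]
s5.png 90 u 245 v55 266.7 v lid q0,.05,.1 [np.float64(262.6), np.float64(258.8), np.float64(255.0)] start 241 [143, 154, 156, 160, 165, 166, 165, 164, 161, 157, 154, 154, 155, 154, 154, 154, 155, 155, 158, 156, 156, 155, 152, 150, 148, 147, 144, 120, 71, 55, 56, 53, 45, 41, 42, 41, 40, 42, 40, 40]
s5.png 120 u 231 v55 262.6 v lid q0,.05,.1 [np.float64(258.5), np.float64(254.6), np.float64(250.9)] start 237 [135, 138, 135, 133, 131, 130, 130, 135, 143, 146, 148, 148, 148, 146, 145, 144, 145, 149, 
[... 1195 characters left out ...]
5, 135, 135, 135, 129, 103, 57, 53, 51, 54, 54, 52, 48, 52, 50, 50, 83, 111, 112, 112, 113, 112]
s11.png 120 u 231 v55 262.6 v lid q0,.05,.1 [np.float64(258.5), np.float64(254.6), np.float64(250.9)] start 237 [130, 132, 131, 127, 125, 126, 126, 127, 126, 127, 127, 128, 128, 126, 123, 124, 127, 129, 131, 134, 135, 135, 124, 86, 53, 51, 52, 54, 52, 50, 49, 51, 48, 72, 103, 113, 113, 112, 112, 113]
s11.png 145 u 220 v55 259.1 v lid q0,.05,.1 [np.float64(255.1), np.float64(251.2), np.float64(247.4)] start 234 [125, 126, 129, 130, 130, 130, 129, 130, 129, 130, 130, 130, 128, 127, 128, 131, 132, 133, 130, 129, 127, 123, 100, 57, 52, 52, 54, 54, 52, 49, 49, 50, 58, 89, 110, 111, 113, 113, 113, 114]
```

The lid's far edge sits 4.0 px above the open-case rim, against 4.1 predicted for q=0, so the lid is shut. Now I'll unhook straight up.

Emit:
carry_out(plan=[{"tx": 0,"ty": 0,"tz": 5,"rx": 0,"ry": 0,"rz": 0},{"tx": 0,"ty": 0,"tz": 10,"rx": 0,"ry": 0,"rz": 0},{"tx": 0,"ty": 0,"tz": 15,"rx": 0,"ry": 0,"rz": 0},{"tx": 0,"ty": 0,"tz": 20,"rx": 0,"ry": 0,"rz": 0},{"tx": 0,"ty": 0,"tz": 20,"rx": 0,"ry": 0,"rz": 0},{"tx": 0,"ty": 0,"tz": 0,"rx": 0,"ry": 0,"rz": 0}])

```text
time: 41.8
tool_pos: [637.2, -134.7, 90.3]
tcp_rot: [3.134, 0.003, 1.628]
contact_force: [0.2, 0.2, -2.5]
grip_width: 19.7
finger_force: 30.0
```

Run:
```python
from h import *
s,_=cap('side','s12.png'); o=bot.get_obs(); print(o['tool_pos'],o['contact_force'],o['moment'])
S=pickle.load(open('side.pkl','rb'))
for nm in('s11.png','s12.png'):
    g=cv2.cvtColor(cv2.imread('pics/'+nm),cv2.COLOR_BGR2GRAY)
    for x in(90,145):
        u,v=proj(S,C(x,-115,55)); c=g[int(v)-25:int(v)+15,int(round(u))-1:int(round(u))+2].mean(1); print(nm,x,c.astype(int)[18:28])
# wrist view: rod direction
im,m=cap('wrist','w8.png'); pickle.dump(m,open('w8.pkl','wb'))
w7=cv2.imread('pics/w7.png')[:,:,::-1]
for r in(150,100,60,20,5):
  for n,i in(('w7',w7),('w8',im)):
    e=np.abs(np.diff(i[r].astype(int).sum(1))); k=np.where(e[270:360]>60)[0]+270; print(r,n,k.tolist())
```

```text
[ 636.10187299 -134.38416045   88.12157289] [-0.03704951  0.97438237 -2.05646495] [-0.04782905 -0.08796201  0.00895521]
s11.png 90 [135 135 135 135 129 103  57  53  51  54]
s11.png 145 [130 129 127 123 100  57  52  52  54  54]
s12.png 90 [133 132 132 132 127  98  52  51  52  52]
s12.png 145 [127 125 124 121  98  56  50  51  53  52]
150 w7 [300]
150 w8 [299, 327]
100 w7 [299]
100 w8 [277, 298, 343]
60 w7 []
60 w8 [272, 284, 298, 328, 335, 349]
20 w7 [298, 327]
20 w8 []
5 w7 []
5 w8 []
```

Emit:
carry_out(plan=[{"tx": 0,"ty": 0,"tz": 35,"rx": 0,"ry": 0,"rz": 0},{"tx": 0,"ty": 0,"tz": 40,"rx": 0,"ry": 0,"rz": 0},{"tx": 0,"ty": 0,"tz": 40,"rx": 0,"ry": 0,"rz": 0},{"tx": 0,"ty": 0,"tz": 40,"rx": 0,"ry": 0,"rz": 0},{"tx": -10,"ty": -25,"tz": 10,"rx": 0,"ry": 0,"rz": -0.14},{"tx": -10,"ty": -25,"tz": 0,"rx": 0,"ry": 0,"rz": -0.14},{"tx": -10,"ty": -25,"tz": 0,"rx": 0,"ry": 0,"rz": -0.14},{"tx": -10,"ty": -25,"tz": 0,"rx": 0,"ry": 0,"rz": -0.14},{"tx": -10,"ty": -25,"tz": 0,"rx": 0,"ry": 0,"rz": -0.14},{"tx": -10,"ty": -25,"tz": 0,"rx": 0,"ry": 0,"rz": -0.14}])

```text
time: 42.9
tool_pos: [573.9, -284.7, 249.2]
tcp_rot: [-3.139, 0.001, 0.782]
contact_force: [0.9, 0.4, -1.2]
grip_width: 19.7
finger_force: 30.0
```

Emit:
carry_out(plan=[{"tx": -10,"ty": -25,"tz": 0,"rx": 0,"ry": 0,"rz": -0.14},{"tx": -10,"ty": -25,"tz": 0,"rx": 0,"ry": 0,"rz": -0.14},{"tx": -10,"ty": -25,"tz": 0,"rx": 0,"ry": 0,"rz": -0.14},{"tx": -10,"ty": -25,"tz": 0,"rx": 0,"ry": 0,"rz": -0.14},{"tx": -10,"ty": -25,"tz": 0,"rx": 0,"ry": 0,"rz": -0.14},{"tx": -7.5,"ty": -25,"tz": 0,"rx": 0,"ry": 0,"rz": -0.14},{"tx": 0,"ty": 0,"tz": 0,"rx": 0,"ry": 0,"rz": 0},{"tx": 0,"ty": 0,"tz": 0,"rx": 0,"ry": 0,"rz": 0},{"tx": 0,"ty": 0,"tz": 0,"rx": 0,"ry": 0,"rz": 0}])

```text
time: 43.8
tool_pos: [517.6, -433.1, 249.9]
tcp_rot: [-3.14, 0.001, -0.05]
contact_force: [-1.0, 0.2, -1.9]
grip_width: 19.6
finger_force: 30.0
```

Run:
```python
from h import *
s,_=cap('side','s13.png'); t,_=cap('top','t13.png'); o=bot.get_obs(); print(o['tool_pos'],o['tcp_rot'],o['contact_force'])
S=pickle.load(open('side.pkl','rb'))
p=o['tool_pos']; y=o['tcp_rot'][2]; d=np.array([np.cos(y),np.sin(y)])
for a,z in((147,8),(147,-0),(147,15),(147,53)): print(a,z,proj(S,[*(p[:2]+a*d),p[2]+z]))
u,v=proj(S,[*(p[:2]+147*d),p[2]+8]); u,v=int(u),int(v)
a=cv2.cvtColor(cv2.imread('pics/side0.png'),cv2.COLOR_BGR2GRAY).astype(int); b=cv2.cvtColor(s,cv2.COLOR_RGB2GRAY).astype(int)
D=abs(a-b)[v-14:v+14,u-12:u+12]>25
for i,r in enumerate(D): print(v-14+i,''.join('#' if k else '.' for k in r))
print('u0',u-12)
```

```text
[ 517.8434177  -432.96741081  250.53789675] [-3.14111142e+00  3.11854256e-04 -5.00929033e-02] [ 0.28822299  0.40062361 -1.90434585]
147 8 [341.6  73.1]
147 0 [341.5  76.3]
147 15 [341.8  70.2]
147 53 [342.7  54.1]
59 ...........#####....####
60 ...........#####........
61 ...........#####........
62 ...........#####........
63 ...........#####........
64 ..........#####.........
65 ..........#####.........
66 ..........#####.........
67 ..........#####.........
68 ..........#####.........
69 ..........#####.........
70 ..........#####.........
71 ...........###..........
72 ........................
73 ........................
74 ........................
75 ........................
76 ........................
77 ........................
78 ........................
79 ........................
80 ........................
81 ........................
82 ........................
83 ........................
84 ........................
85 ........................
86 ........................
u0 329
```

Emit:
carry_out(plan=[{"tx": 0,"ty": -1,"tz": -40,"rx": 0,"ry": 0,"rz": -0.004},{"tx": 0,"ty": 0,"tz": -40,"rx": 0,"ry": 0,"rz": 0},{"tx": 0,"ty": 0,"tz": -40,"rx": 0,"ry": 0,"rz": 0},{"tx": 0,"ty": 0,"tz": -25,"rx": 0,"ry": 0,"rz": 0},{"tx": 0,"ty": 0,"tz": 0,"rx": 0,"ry": 0,"rz": 0},{"tx": 0,"ty": 0,"tz": -12,"rx": 0,"ry": 0,"rz": 0},{"tx": 0,"ty": 0,"tz": -12,"rx": 0,"ry": 0,"rz": 0},{"tx": 0,"ty": 0,"tz": 0,"rx": 0,"ry": 0,"rz": 0}])

```text
time: 44.7
tool_pos: [517.1, -434.5, 80.9]
tcp_rot: [-3.141, 0.001, -0.056]
contact_force: [0.8, 0.1, -1.9]
grip_width: 19.7
finger_force: 30.0
```

Emit:
carry_out(plan=[{"tx": 0,"ty": 0,"tz": -8,"rx": 0,"ry": 0,"rz": 0},{"tx": 0,"ty": 0,"tz": -8,"rx": 0,"ry": 0,"rz": 0},{"tx": 0,"ty": 0,"tz": -5,"rx": 0,"ry": 0,"rz": 0},{"tx": 0,"ty": 0,"tz": 0,"rx": 0,"ry": 0,"rz": 0}])

```text
time: 45.1
tool_pos: [516.9, -434.6, 59.6]
tcp_rot: [-3.14, 0.001, -0.056]
contact_force: [0.4, -0.8, -1.2]
grip_width: 19.7
finger_force: 30.0
```

Emit:
carry_out(plan=[{"tx": 0,"ty": 0,"tz": -3,"rx": 0,"ry": 0,"rz": 0},{"tx": 0,"ty": 0,"tz": -3,"rx": 0,"ry": 0,"rz": 0},{"tx": 0,"ty": 0,"tz": 0,"rx": 0,"ry": 0,"rz": 0}])

```text
time: 45.4
tool_pos: [517.6, -435.3, 54.9]
tcp_rot: [3.141, -0.001, -0.056]
contact_force: [0.4, -0.8, 0.9]
grip_width: 19.7
finger_force: 30.0
```

Emit:
carry_out(plan=[{"tx": 0,"ty": 0.7,"tz": -1.5,"rx": 0,"ry": 0,"rz": 0},{"tx": 0,"ty": 0,"tz": -1,"rx": 0,"ry": 0,"rz": 0},{"tx": 0,"ty": 0,"tz": 0,"rx": 0,"ry": 0,"rz": 0}])

```text
time: 45.7
tool_pos: [517.5, -434.5, 52.5]
tcp_rot: [3.141, -0.0, -0.056]
contact_force: [1.2, -1.0, 1.4]
grip_width: 19.6
finger_force: 30.0
```

Emit:
carry_out(gripper=0, plan=[{"tx": 0,"ty": 0,"tz": 0,"rx": 0,"ry": 0,"rz": 0},{"tx": 0,"ty": 0,"tz": 0,"rx": 0,"ry": 0,"rz": 0},{"tx": 0,"ty": 0,"tz": 0,"rx": 0,"ry": 0,"rz": 0},{"tx": 0,"ty": 0,"tz": 0,"rx": 0,"ry": 0,"rz": 0},{"tx": 0,"ty": 0,"tz": 0,"rx": 0,"ry": 0,"rz": 0},{"tx": 0,"ty": 0,"tz": 0,"rx": 0,"ry": 0,"rz": 0},{"tx": 0,"ty": 0,"tz": 0,"rx": 0,"ry": 0,"rz": 0},{"tx": 0,"ty": 0,"tz": 30,"rx": 0,"ry": 0,"rz": 0},{"tx": 0,"ty": 0,"tz": 40,"rx": 0,"ry": 0,"rz": 0},{"tx": 0,"ty": 0,"tz": 40,"rx": 0,"ry": 0,"rz": 0},{"tx": 0,"ty": 0,"tz": 40,"rx": 0,"ry": 0,"rz": 0}])

```text
time: 46.8
tool_pos: [517.2, -434.1, 203.8]
tcp_rot: [-3.142, 0.0, -0.056]
contact_force: [-0.3, -1.8, -0.4]
grip_width: 91.3
finger_force: 0.0
```

Emit:
carry_out(plan=[{"tx": -6.5,"ty": 30,"tz": 0,"rx": 0,"ry": 0,"rz": 0.01},{"tx": -6.5,"ty": 30,"tz": 0,"rx": 0,"ry": 0,"rz": 0.01},{"tx": -6.5,"ty": 30,"tz": 0,"rx": 0,"ry": 0,"rz": 0.01},{"tx": -6.5,"ty": 30,"tz": 0,"rx": 0,"ry": 0,"rz": 0.01},{"tx": -6.5,"ty": 30,"tz": 0,"rx": 0,"ry": 0,"rz": 0.01},{"tx": -6.5,"ty": 30,"tz": 0,"rx": 0,"ry": 0,"rz": 0.01},{"tx": -6.5,"ty": 30,"tz": 0,"rx": 0,"ry": 0,"rz": 0.01},{"tx": -6.5,"ty": 30,"tz": 0,"rx": 0,"ry": 0,"rz": 0.01},{"tx": -6.5,"ty": 30,"tz": 0,"rx": 0,"ry": 0,"rz": 0.01},{"tx": -6.5,"ty": 30,"tz": 0,"rx": 0,"ry": 0,"rz": 0.01},{"tx": -6,"ty": 30,"tz": 0,"rx": 0,"ry": 0,"rz": 0.01},{"tx": -6,"ty": 29,"tz": 0,"rx": 0,"ry": 0,"rz": 0}])

```text
time: 48.0
tool_pos: [440.0, -74.1, 202.5]
tcp_rot: [3.141, -0.001, 0.054]
contact_force: [-0.2, -0.1, 0.5]
grip_width: 92.0
finger_force: 0.0
```

Emit:
carry_out(plan=[{"tx": 0,"ty": 0,"tz": -30,"rx": 0,"ry": 0,"rz": 0},{"tx": 0,"ty": 0,"tz": 0,"rx": 0,"ry": 0,"rz": 0},{"tx": 0,"ty": 0,"tz": 0,"rx": 0,"ry": 0,"rz": 0},{"tx": 0,"ty": 0,"tz": 0,"rx": 0,"ry": 0,"rz": 0}])

```text
time: 48.4
tool_pos: [441.1, -76.0, 173.2]
tcp_rot: [3.141, -0.001, 0.053]
contact_force: [-0.8, 0.4, 0.5]
grip_width: 91.8
finger_force: 0.0
```

Run:
```python
from h import *
m=bot.camera_model('wrist'); im=bot.capture('wrist'); cv2.imwrite('pics/w9.png',im[:,:,::-1]); pickle.dump(m,open('w9.pkl','wb'))
o=bot.get_obs(); print(o['tool_pos'],o['tcp_rot'],'cam',-np.array(m['R']).T@m['t'])
t,_=cap('top','t9.png'); a=cv2.imread('pics/top0.png')[:,:,::-1]; d=cv2.absdiff(t,a).max(2); print('pole diff',(d[200:340,500:545]>40).sum())
h=cv2.cvtColor(im,cv2.COLOR_RGB2HSV); met=((h[...,1]<45)&(h[...,2]>70)).astype(np.uint8)*255
P=C(-100,-155,0)
for z in(60,66):
  print('z',z,'pivot px',proj(m,[P[0],P[1],z]))
  for r in(50,56,62,68,74,80,86,92):
    row=''
    for q in np.arange(-.3,1.5,.03):
        th=q-np.pi/2+.057; u,v=proj(m,[P[0]+r*np.cos(th),P[1]+r*np.sin(th),z]).round().astype(int)
        row+='#' if 0<=v<480 and 0<=u<640 and met[v,u] else '.'
    print(r,row)
for y in range(30,290,5): print(y,''.join('#' if met[y,x] else '.' for x in range(150,420,3)))
```

```text
[441.09084272 -76.07170236 173.21901815] [ 3.14082682e+00 -1.54814773e-03  5.29143734e-02] cam [521.02736561 -71.24841146 360.03253791]
pole diff 314
z 60 pivot px [232.  181.3]
50 #############################################################
56 ###########################.......###########################
62 ########...........########.......##########################.
68 #######..............######.......##########################.
74 ....................######........#########################..
80 ....................######........######.....................
86 ....................#####.........######.....................
92 .............................................................
z 66 pivot px [230.4 182.3]
50 #############################################################
56 ###########################......############################
62 ########...........########......###########################.
68 #######..............#####........#########################..
74 ....................######........########################...
80 ....................######........######......
[... 4371 characters left out ...]
...................................
255 ..........................................................................................
260 ..........................................................................................
265 ..........................................................................................
270 ..........................................................................................
275 ..........................................................................................
280 ..........................................................................................
285 .................###......................................................................
```

Run:
```python
from h import *
for n in('top0.png','t9.png'):
    h=cv2.cvtColor(cv2.imread('pics/'+n),cv2.COLOR_BGR2HSV)
    b=((h[...,0]<12)&(h[...,1]>125)).astype(np.uint8)[200:345,490:545]
    c,l,s,ce=cv2.connectedComponentsWithStats(b); i=np.argmax(s[1:,4])+1; print(n,s[i]+[490,200,0,0,0],ce[i]+[490,200])
    g=(h[...,1]<60)[200:260,505:530]; ys,xs=np.where(g); print(' rod',len(xs),xs.mean()+505,ys.mean()+200)
m=pickle.load(open('w9.pkl','rb')); im=cv2.imread('pics/w9.png'); h=cv2.cvtColor(im,cv2.COLOR_BGR2HSV); met=(h[...,1]<45)&(h[...,2]>70)
P=C(-100,-155,0); pts=[]
for q in np.arange(1.7,5.2,.1):
    th=q-np.pi/2+.057
    for r in np.arange(40,75,.5):
        u,v=proj(m,[P[0]+r*np.cos(th),P[1]+r*np.sin(th),62]).round().astype(int)
        if not met[v,u]: break
    pts.append((round(q,1),r))
print(pts)
dk=((h[...,2]<45)).astype(np.uint8)[100:260,250:420]
c,l,s,ce=cv2.connectedComponentsWithStats(dk)
for i in np.argsort(-s[1:,4])[:3]+1: print('dark',s[i]+[250,100,0,0,0],ce[i]+[250,100])
for q in(0,.1): 
    th=q-np.pi/2+.057; k=P+75*np.array([np.cos(th),np.sin(th),0]); print(q,k,proj(m,[k[0],k[1],127]),proj(m,[k[0],k[1],72]))
```

```text
top0.png [514 268   1   1   1] [514. 268.]
 rod 263 519.8821292775665 232.1596958174905
t9.png [510 304   3   3   4] [511.   304.75]
 rod 276 520.4528985507246 233.02536231884056
[(np.float64(1.7), np.float64(61.0)), (np.float64(1.8), np.float64(61.0)), (np.float64(1.9), np.float64(61.5)), (np.float64(2.0), np.float64(62.5)), (np.float64(2.1), np.float64(62.5)), (np.float64(2.2), np.float64(63.0)), (np.float64(2.3), np.float64(63.5)), (np.float64(2.4), np.float64(61.5)), (np.float64(2.5), np.float64(55.5)), (np.float64(2.6), np.float64(53.0)), (np.float64(2.7), np.float64(50.0)), (np.float64(2.8), np.float64(48.0)), (np.float64(2.9), np.float64(47.0)), (np.float64(3.0), np.float64(46.0)), (np.float64(3.1), np.float64(45.0)), (np.float64(3.2), np.float64(45.5)), (np.float64(3.3), np.float64(46.0)), (np.float64(3.4), np.float64(47.5)), (np.float64(3.5), np.float64(48.5)), (np.float64(3.6), np.float64(50.5)), (np.float64(3.7), np.float64(54.5)), (np.float64(3.8), np.float64(58.0)), (np.float64(3.9), np.float64(60.5)), (np.float64(4.0), np.float64(60.5)), (np.float64(4.1), np.float64(58.5)), (np.float64(4.2), np.float64(58.0)), (np.float64(4.3), np.float64(58.0)), (np.float64(4.4), np.float64(57.0)), (np.float64(4.5), np.float64(56.5)), (np.float64(4.6), np.float64(56.5)), (np.float64(4.7), np.float64(55.0)), (np.float64(4.8), np.float64(55.5)), (np.float64(4.9), np.float64(54.5)), (np.float64(5.0), np.float64(54.0)), (np.float64(5.1), np.float64(54.0))]
dark [302 155  31  36 849] [316.53945819 172.77149588]
0 [481.26530811 -80.8233801    0.        ] [325.3 194.8] [323.2 182.9]
0.1 [488.71930857 -80.02274423   0.        ] [324.8 183.2] [322.8 173.4]
```

The pole rests in the rack within about 1 mm of where it lay. The disc is centred about 3 mm to +x of the nominal pivot in this view, which puts the notch at a lever angle of about 0.55. Next I'll grasp the knob.

Emit:
carry_out(plan=[{"tx": 4,"ty": 0,"tz": 0,"rx": 0,"ry": 0,"rz": 0.142},{"tx": 4,"ty": 0,"tz": 0,"rx": 0,"ry": 0,"rz": 0.142},{"tx": 4,"ty": 0,"tz": 0,"rx": 0,"ry": 0,"rz": 0.142},{"tx": 4,"ty": 0,"tz": 0,"rx": 0,"ry": 0,"rz": 0.142},{"tx": 4,"ty": 0,"tz": 0,"rx": 0,"ry": 0,"rz": 0.142},{"tx": 4,"ty": 0,"tz": 0,"rx": 0,"ry": 0,"rz": 0.142},{"tx": 4,"ty": 0,"tz": 0,"rx": 0,"ry": 0,"rz": 0.142},{"tx": 4,"ty": 0,"tz": 0,"rx": 0,"ry": 0,"rz": 0.142},{"tx": 4,"ty": 0,"tz": 0,"rx": 0,"ry": 0,"rz": 0.142},{"tx": 4,"ty": 0,"tz": 0,"rx": 0,"ry": 0,"rz": 0.142},{"tx": 4,"ty": 0,"tz": 0,"rx": 0,"ry": 0,"rz": 0.142},{"tx": 5,"ty": -2.5,"tz": 0,"rx": 0,"ry": 0,"rz": 0.135}])

```text
time: 49.7
tool_pos: [489.8, -78.2, 172.8]
tcp_rot: [3.141, 0.0, 1.756]
contact_force: [0.1, -0.1, 0.1]
grip_width: 91.7
finger_force: 0.0
```

Emit:
carry_out(plan=[{"tx": 0,"ty": 0,"tz": 0,"rx": 0,"ry": 0,"rz": 0},{"tx": 0,"ty": 0,"tz": -30,"rx": 0,"ry": 0,"rz": 0},{"tx": 0,"ty": 0,"tz": -30,"rx": 0,"ry": 0,"rz": 0},{"tx": 0,"ty": 0,"tz": -25,"rx": 0,"ry": 0,"rz": 0},{"tx": 0,"ty": 0,"tz": -17,"rx": 0,"ry": 0,"rz": 0},{"tx": 0,"ty": 0,"tz": -10,"rx": 0,"ry": 0,"rz": 0},{"tx": 0,"ty": 0,"tz": 0,"rx": 0,"ry": 0,"rz": 0}])

```text
time: 50.4
tool_pos: [488.7, -77.8, 59.5]
tcp_rot: [-3.14, -0.001, 1.748]
contact_force: [-0.1, 0.6, -0.3]
grip_width: 91.6
finger_force: 0.0
```

Emit:
carry_out(gripper=1, plan=[{"tx": 0,"ty": 0,"tz": 0,"rx": 0,"ry": 0,"rz": 0},{"tx": 0,"ty": 0,"tz": 0,"rx": 0,"ry": 0,"rz": 0},{"tx": 0,"ty": 0,"tz": 0,"rx": 0,"ry": 0,"rz": 0},{"tx": 0,"ty": 0,"tz": 0,"rx": 0,"ry": 0,"rz": 0},{"tx": 0,"ty": 0,"tz": 0,"rx": 0,"ry": 0,"rz": 0},{"tx": 0,"ty": 0,"tz": 0,"rx": 0,"ry": 0,"rz": 0},{"tx": 0,"ty": 0,"tz": 0,"rx": 0,"ry": 0,"rz": 0},{"tx": 0,"ty": 0,"tz": 0,"rx": 0,"ry": 0,"rz": 0},{"tx": 0,"ty": 0,"tz": 0,"rx": 0,"ry": 0,"rz": 0},{"tx": 0,"ty": 0,"tz": 0,"rx": 0,"ry": 0,"rz": 0},{"tx": 0,"ty": 0,"tz": 0,"rx": 0,"ry": 0,"rz": 0}])

```text
time: 51.5
tool_pos: [489.9, -78.0, 60.3]
tcp_rot: [3.141, 0.0, 1.751]
contact_force: [2.6, -1.5, -1.0]
grip_width: 21.5
finger_force: 30.0
```

Emit:
carry_out(plan=[{"tx": 5,"ty": 1.2,"tz": 0,"rx": 0,"ry": 0,"rz": 0.072},{"tx": 5,"ty": 1.4,"tz": 0,"rx": 0,"ry": 0,"rz": 0.072},{"tx": 5,"ty": 1.9,"tz": 0,"rx": 0,"ry": 0,"rz": 0.072},{"tx": 5,"ty": 2.2,"tz": 0,"rx": 0,"ry": 0,"rz": 0.072},{"tx": 4.6,"ty": 2.5,"tz": 0,"rx": 0,"ry": 0,"rz": 0.072},{"tx": 4.4,"ty": 2.9,"tz": 0,"rx": 0,"ry": 0,"rz": 0.072},{"tx": 0,"ty": 0,"tz": 0,"rx": 0,"ry": 0,"rz": 0},{"tx": 0,"ty": 0,"tz": 0,"rx": 0,"ry": 0,"rz": 0}])

```text
time: 52.3
tool_pos: [520.3, -66.4, 60.4]
tcp_rot: [3.139, 0.003, 2.182]
contact_force: [6.9, -2.9, -3.9]
grip_width: 21.2
finger_force: 30.0
```

Emit:
carry_out(gripper=0.3, plan=[{"tx": 0,"ty": 0,"tz": 0,"rx": 0,"ry": 0,"rz": 0},{"tx": 0,"ty": 0,"tz": 0,"rx": 0,"ry": 0,"rz": 0},{"tx": 0,"ty": 0,"tz": 0,"rx": 0,"ry": 0,"rz": 0},{"tx": 0,"ty": 0,"tz": 0,"rx": 0,"ry": 0,"rz": 0},{"tx": 0,"ty": 0,"tz": 0,"rx": 0,"ry": 0,"rz": 0},{"tx": 0,"ty": 0,"tz": 0,"rx": 0,"ry": 0,"rz": 0},{"tx": 0,"ty": 0,"tz": 20,"rx": 0,"ry": 0,"rz": 0},{"tx": 0,"ty": 0,"tz": 35,"rx": 0,"ry": 0,"rz": 0},{"tx": 0,"ty": 0,"tz": 40,"rx": 0,"ry": 0,"rz": 0},{"tx": 0,"ty": 0,"tz": 17,"rx": 0,"ry": 0,"rz": 0},{"tx": 0,"ty": 0,"tz": 0,"rx": 0,"ry": 0,"rz": 0}])

```text
time: 53.4
tool_pos: [519.9, -66.2, 175.0]
tcp_rot: [3.138, 0.005, 2.183]
contact_force: [-0.2, -0.2, -0.8]
grip_width: 64.1
finger_force: 0.0
```

Emit:
carry_out(plan=[{"tx": -7,"ty": -1,"tz": 0,"rx": 0,"ry": 0,"rz": -0.145},{"tx": -7,"ty": -1,"tz": 0,"rx": 0,"ry": 0,"rz": -0.145},{"tx": -7,"ty": -1,"tz": 0,"rx": 0,"ry": 0,"rz": -0.145},{"tx": -7,"ty": -1,"tz": 0,"rx": 0,"ry": 0,"rz": -0.145},{"tx": -7,"ty": -1,"tz": 0,"rx": 0,"ry": 0,"rz": -0.145},{"tx": -7,"ty": -1,"tz": 0,"rx": 0,"ry": 0,"rz": -0.145},{"tx": -7,"ty": -1,"tz": 0,"rx": 0,"ry": 0,"rz": -0.145},{"tx": -7,"ty": -1,"tz": 0,"rx": 0,"ry": 0,"rz": -0.145},{"tx": -7,"ty": -1,"tz": 0,"rx": 0,"ry": 0,"rz": -0.145},{"tx": -7,"ty": -1,"tz": 0,"rx": 0,"ry": 0,"rz": -0.145}])

```text
time: 54.4
tool_pos: [447.2, -75.5, 170.8]
tcp_rot: [-3.139, 0.001, 0.727]
contact_force: [-0.1, -0.3, 0.2]
grip_width: 64.3
finger_force: 0.0
```

Emit:
carry_out(plan=[{"tx": -7,"ty": 0,"tz": 0,"rx": 0,"ry": 0,"rz": -0.145},{"tx": -2,"ty": 0,"tz": 0,"rx": 0,"ry": 0,"rz": -0.145},{"tx": 0,"ty": 0,"tz": 0,"rx": 0,"ry": 0,"rz": -0.145},{"tx": 0,"ty": 0,"tz": 0,"rx": 0,"ry": 0,"rz": -0.145},{"tx": 0,"ty": 0,"tz": 0,"rx": 0,"ry": 0,"rz": -0.1},{"tx": 0,"ty": 0,"tz": 0,"rx": 0,"ry": 0,"rz": 0},{"tx": 0,"ty": 0,"tz": 0,"rx": 0,"ry": 0,"rz": 0},{"tx": 0,"ty": 0,"tz": 0,"rx": 0,"ry": 0,"rz": 0}])

```text
time: 55.2
tool_pos: [439.1, -75.7, 171.7]
tcp_rot: [-3.141, 0.001, 0.055]
contact_force: [0.4, -0.1, -0.6]
grip_width: 64.4
finger_force: 0.0
```

```bash
cat > lv.py <<'E'
from h import *
m=bot.camera_model('wrist'); im=bot.capture('wrist'); cv2.imwrite('pics/w10.png',im[:,:,::-1]); pickle.dump(m,open('w10.pkl','wb'))
o=bot.get_obs(); print(o['tool_pos'],o['tcp_rot'][2])
h=cv2.cvtColor(im,cv2.COLOR_RGB2HSV); met=(h[...,1]<45)&(h[...,2]>70); dk=(h[...,2]<45)
P=C(-100,-155,0)+[3,0,0]
for z,r in((62,56),(62,62),(62,68),(62,74),(62,80),(62,86),(72,75),(100,75),(127,75)):
    row=''
    for q in np.arange(-.3,1.5,.03):
        th=q-np.pi/2+.057; u,v=proj(m,[P[0]+r*np.cos(th),P[1]+r*np.sin(th),z]).round().astype(int)
        row+='K' if dk[v,u] else '#' if met[v,u] else '.'
    print(z,r,row)
c,l,s,ce=cv2.connectedComponentsWithStats(dk.astype(np.uint8)[60:260,230:420])
for i in np.argsort(-s[1:,4])[:2]+1: print('dark',s[i]+[230,60,0,0,0],ce[i]+[230,60])
for q in(.45,.55,.65):
    th=q-np.pi/2+.057; k=P+75*np.array([np.cos(th),np.sin(th),0]); print(q,proj(m,[k[0],k[1],127]),proj(m,[k[0],k[1],72]))
E
python3 lv.py
```

```text
[439.19756211 -75.66394518 171.89385363] 0.05443640071565836
62 56 ############################.K.##############################
62 62 #######################KKKKKKKKKKK.#########################.
62 68 #######################KKKKKKKKKKKK########################..
62 74 ..................#####.KKKKKKKKKK#####..................##..
62 80 ...................#####..KKKKKK.######......................
62 86 ...................#####.........#####.......................
72 75 ...................#####KKKKKKKKKK#####......................
100 75 ....................####KKKKKKKKK#####.......................
127 75 ....................####KKKKKKKK.###.........................
dark [288 112  32  34 837] [303.20310633 128.1995221 ]
0.45 [315.  134.3] [314.8 133.3]
0.55 [309.1 123.1] [310.  124.2]
0.65 [302.  112.3] [304.3 115.5]
```

The knob sits centred between the two long teeth, within about 0.02 rad. The lid is shut, the pole is racked and the arm is clear, so I'm handing in.

```bash
python3 -c "
from plant import bot
print(bot.close_job())"
```

```text
the job is handed in; nothing more can be done
None
```

I handed the job in; no verdict came back. By my camera and force checks, the car, organ and bell stand in the case (there was no tin), the lid is shut, the pole is back in its rack and the lever is in its notch; I steered clear of the bottle and mug but did not re-measure them.

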